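# Clear the dollhouse bench: bin the offcuts, pack the tools under the cantilever tray

## Robot

A 7-joint arm with a two-finger parallel gripper is mounted at the origin on the work surface. World frame = base frame: x ahead of the robot, y to its left, z up, the work surface at z = 0. Lengths are in m, angles in rad, forces in N, time in s.
With the tool pointing down it reaches from about 0.425 to 1.025 m from the base axis. Payload 3.6 kg.
Tool frame: the origin (TCP) lies between the finger pads; the fingertips stand 22 mm ahead of it and the grasp point (between the pads) lies 3 mm ahead of it; x points along the fingers, y is the direction in which the jaws open and shut, and the axes are right-handed (so a half turn about x gives the same grasp; the last joint's range is limited). The gripper opens to 85 mm and grips with 20 to 120 N. Pads are 22 mm wide; open, the fingers measure 114 mm over their backs; the gripper's body (76 mm by 85 mm) begins 54 mm behind the grasp point. The pads swing forward as they close: fully open they stand 13 mm farther back than shut.
Start: joints at [1.052, 0.591, 0.048, 1.609, -0.033, 0.943, -0.034], TCP at [0.299, -0.661, 0.253] pointing down, gripper open.
Joint ranges: [-2.69, 2.69], [-0.47, 2.24], [-1.27, 1.36], [0.19, 2.51], [-1.53, 4.68], [0.08, 2.07], [-3.09, 3.09]. Speed limits (rad/s): [2.57, 2.57, 3.14, 3.14, 3.14, 3.14, 3.14].

## Interface

Orientations are given as a rotation vector (axis times angle).
In Python, from bench import sensors, vision, job_done gives the robot as it stands. The module is installed in compiled form; this text tells all that it offers.
- The arm moves only by the tool step_arm, never from a script. Its argument "commands" is a list of rows, each a list of 5 numbers: the opening, from 0 (shut) to 1 (fully open), then the shift along the tool's x, y, z in cm, then the turn about the tool's x in degrees. In form: [[jaw, dx, dy, dz, turn], ...]. A call has 1 to 5 rows; each row is the pose to reach, as a shift and turn from the pose commanded when the call began, along the tool's axes at that moment; what a row does not reach only later rows make up. A row lasts 1/8 s, in which the tool goes at most 62.5 mm and 10.7 degrees, less where a joint would pass 70% of its speed; a pose out of reach is approached as far as the arm can. A call with a gripper value outside its range is refused whole. The fingers move at their own pace and stop on an object; the grip force is fixed at half the most. Time passes only in rows, so rows that repeat a pose let the fingers close. It gives the time, the measured TCP pose, the force and the opening at its end, in the units of the state.
- sensors.get_obs(): the state, without advancing time (a new reading comes with each control period).
- vision.capture(name): name is "scene" or "top" or "wrist"; returns a dict with "color" (400x640x3 uint8, red, green, blue), "fx", "fy", "cx", "cy" (pixels), "extrinsics" (4x4, takes a point from world to camera coordinates); the wrist camera has in their place "T_tool_cam" (4x4, takes a point from camera to tool coordinates, whose origin is the TCP and whose axes are the tool frame's). Camera axes: x right, y up, looking along -z (the intrinsics and any distortion apply to the point x, -y, -z); pixel columns grow to the right and rows downward; lengths in m; the calibration is good to about 2 mm. A picture is of the moment at which its call begins: read the wrist's pose just before it. There is no depth.
- job_done(): hands the job in, once; it reports no verdict.
The state is a dict: "time_s": time; "joint_positions": joint angles; "dq": joint speeds; "tau": joint torques, N m; "tool_pos": TCP position; "tool_rot": TCP orientation; "ft_force": force on the tool from outside, world axes, zero at the start; "moment": the same for the moment, N m; "width": finger opening in m.
Only numpy, scipy, OpenCV 4.12 (cv2) and the standard library are available. Lean on these libraries where they do the work, as an engineer would, in place of code of your own. Each camera call takes 0.05 s, during which the arm holds its last target.

## Task

Finish up the dollhouse bench: put every wood offcut lying on the desk into the steel scrap bin, swing the tool box's cantilever tray fully over to its open side, lay all the loose tools (chisels and file) in the compartment underneath, and then bring the tray back until it is fully closed over them. Leave the little dresser, the rocking chair and the anvil where they stand.

Things in the scene. Friction and masses are not known exactly. Their poses are not given: they have to be found in the camera images.
- toolbox: Fixed grey open tool box, 220 (x) by 210 (y) by 60 high, walls and floor 5 thick; compartment 210 by 200 by 55 deep. Origin: centre of the underside; x, y along its sides, z up. Place and yaw vary. A cantilever tray covers it when closed and swings over to the box's +y side (robot's left).
- tray_arm (a joint): Angle q of the 120 mm parallel arms carrying the tray, rad: 0 closed on the rim, 2.27 fully open (stop). The tray stays level and in the box's yaw. In the box frame it shifts from closed by y = 0.1088 - 0.12 cos(0.4363 + q), z = 0.12 sin(0.4363 + q) - 0.0507 m: up 69 mm midway, 217 mm to +y when open. Damped; released, the 0.4 kg tray sinks to the nearer stop and stays.
- tray_handle (a point): Middle of the tray's handle, a dark wooden bar 100 long (box x), 14 wide (y), 14 high, between two thin posts 86 apart, free space beside it; 45 above the underside of the tray (220 by 210 by 35 high, floor 4). Closed, it lies at (0, 0, 0.105) m in the box frame. It moves with the tray.
- chisel_wide: Wide palm chisel: dark wooden handle 70 long, 24 wide, 22 high, lying flat from x = -55 to +15 mm; 4 thick steel blade at mid-height along +x, 20 wide and 55 long. Origin: underside of the handle, near the centre of mass (good grip point); y across, z up. About 110 g. On the desk to the robot's right, or absent.
- chisel_narrow: Narrow palm chisel: dark wooden handle 70 long, 24 wide, 22 high, lying flat from x = -55 to +15 mm; 4 thick steel blade at mid-height along +x, 9 wide and 60 long. Origin: underside of the handle, near the centre of mass (good grip point); y across, z up. About 110 g. On the desk to the robot's right, or absent.
- file: Small flat file: dark wooden handle 70 long, 24 wide, 22 high, lying flat from x = -55 to +15 mm; 4 thick steel blade at mid-height along +x, 14 wide and 68 long. Origin: underside of the handle, near the centre of mass (good grip point); y across, z up. About 110 g. On the desk to the robot's right, or absent.
- offcut_block: Plain block offcut, 62 long, 36 wide, 30 high. Bare beech-brown wood. Origin: centre of the underside; x along its length, y across, z up. 40 to 50 g. Lies on the desk to the robot's left between tool box and bin, or is absent.
- offcut_step: Step-shaped offcut, 66 long, 38 wide, 18 high, with a 30 long step on top near its -x end that makes it 36 high there. Bare beech-brown wood. Origin: centre of the underside; x along its length, y across, z up. 40 to 50 g. Lies on the desk to the robot's left between tool box and bin, or is absent.
- offcut_strip: Moulding-end offcut, 68 long, 28 wide, 24 high. Bare beech-brown wood. Origin: centre of the underside; x along its length, y across, z up. 40 to 50 g. Lies on the desk to the robot's left between tool box and bin, or is absent.
- offcut_rebate: Rebated offcut, 60 long, 40 wide and 14 high, with a 22 wide rib along its -y half that makes it 32 high there (upper rib from y = -20 to +2). Bare beech-brown wood. Origin: centre of the underside; x along its length, y across, z up. 40 to 50 g. Lies on the desk to the robot's left between tool box and bin, or is absent.
- bin: Fixed dark steel open scrap bin, 150 (x) by 140 (y) by 70 high, walls 4. Origin: centre of the underside. Stands far to the robot's left.
- dresser: Blue painted miniature dresser, 50 by 96 by 94 high, loose; stands beyond the tool box. Origin: centre of the underside. To be left alone.
- rocking_chair: Miniature beech rocking chair, about 100 by 55 by 95 high, loose; stands beyond the tool box. Origin: centre of the underside. To be left alone.
- anvil: Cast-iron miniature anvil, about 95 long, 36 wide, 50 high, 0.7 kg, loose; stands near the robot, to the right of the middle. Origin: centre of the underside. To be left alone.
Mind the look-alikes: they are no part of the job. Leave any red or yellow look-alike of the offcut_rebate alone.

How it is judged:
On the way, in this order (a step that is already met when the one before it is completed fails the run):
1. the tray is swung fully over to its open side (value of joint tray_arm above 2.15 rad), for 0.2 s.
2. every loose tool lies in the compartment (x of chisel_wide in the frame of toolbox between -0.104 and 0.104 m and y of chisel_wide in the frame of toolbox between -0.1 and 0.1 m and z of chisel_wide in the frame of toolbox between -0.005 and 0.053 m and x of chisel_narrow in the frame of toolbox between -0.104 and 0.104 m and y of chisel_narrow in the frame of toolbox between -0.1 and 0.1 m and z of chisel_narrow in the frame of toolbox between -0.005 and 0.053 m and x of file in the frame of toolbox between -0.104 and 0.104 m and y of file in the frame of toolbox between -0.1 and 0.1 m and z of file in the frame of toolbox between -0.005 and 0.053 m), for 0.2 s.
3. the tray is brought back and closed (value of joint tray_arm below 0.06 rad), for 0.2 s.
At the end, for the whole second after the job is handed in: The tray is closed (joint below 0.06 rad); every tool present lies inside the tool box's compartment (origin within its inner walls and below 53 mm); every offcut present lies inside the bin (origin within its walls and not above 72 mm); all at rest (all of step 2 and value of joint tray_arm below 0.06 rad and x of offcut_block in the frame of bin between -0.072 and 0.072 m and y of offcut_block in the frame of bin between -0.067 and 0.067 m and z of offcut_block in the frame of bin between -0.005 and 0.072 m and x of offcut_step in the frame of bin between -0.072 and 0.072 m and y of offcut_step in the frame of bin between -0.067 and 0.067 m and z of offcut_step in the frame of bin between -0.005 and 0.072 m and x of offcut_strip in the frame of bin between -0.072 and 0.072 m and y of offcut_strip in the frame of bin between -0.067 and 0.067 m and z of offcut_strip in the frame of bin between -0.005 and 0.072 m and x of offcut_rebate in the frame of bin between -0.072 and 0.072 m and y of offcut_rebate in the frame of bin between -0.067 and 0.067 m and z of offcut_rebate in the frame of bin between -0.005 and 0.072 m and linear speed of each of chisel_wide, chisel_narrow, file, offcut_block, offcut_step, offcut_strip, offcut_rebate below 0.05 m/s); the robot touches nothing.
It fails at once if the dresser is moved more than 30 mm or tipped over (distance of dresser from where it was at the start of the episode above 0.03 m or angle between dresser's own z axis and vertical above 0.5 rad).
It fails at once if the rocking chair is moved more than 30 mm or tipped over (distance of rocking_chair from where it was at the start of the episode above 0.03 m or angle between rocking_chair's own z axis and vertical above 0.5 rad).
It fails at once if the anvil is moved more than 30 mm or tipped over (distance of anvil from where it was at the start of the episode above 0.03 m or angle between anvil's own z axis and vertical above 0.5 rad).
Of chisel_wide, chisel_narrow, file only 2 to 3 are there at a start; the rules pass over those that are not, and their reading is None.
Of offcut_block, offcut_step, offcut_strip, offcut_rebate only 2 to 4 are there at a start; the rules pass over those that are not, and their reading is None.
At some moment in a run one of chisel_wide, chisel_narrow, file, offcut_block, offcut_step, offcut_strip, offcut_rebate may be knocked a few centimetres aside while the robot is not near it.
Once in a run the grip may slacken for a moment while it holds something.
It also fails if it takes over 210 s, if anything falls off the work surface, if the arm or the gripper's body presses on something with over 40 N, if the wrist force passes 120 N, or if a joint passes its speed limit or range.

## Working session

There is one attempt and no reset: what is moved stays moved. The work goes in short steps, Python scripts to look and compute and a tool call to move; the robot and the scene stay as the last step left them, time stands still between calls to the robot, and variables do not carry over. Pictures are saved under pics/ and viewed, and the job is handed in when it is done.

Besides the shell and the picture viewer there is one more tool, called after "Call:" as name([rows], argument=value, ...), one row to a line, values as JSON. step_arm: Moves the arm, as the interface text tells. Its arguments: {"type":"object","properties":{"commands":{"type":"array","items":{"type":"array","items":{"type":"number"}}}},"required":["commands"]}

```bash
mkdir -p pics; cat > h.py <<'E'
import numpy as np, cv2
from bench import sensors, vision
from scipy.spatial.transform import Rotation as R
def save(n,f):
    o=sensors.get_obs(); c=vision.capture(n)
    cv2.imwrite('pics/'+f,c['color'][:,:,::-1]); np.savez('pics/'+f[:-4]+'.npz',tp=o['tool_pos'],tr=o['tool_rot'],**c)
    return c,o
E
python3 - <<'E'
from h import *
c,o=save('scene','s0.png'); print(c['extrinsics'],c['fx'],c.keys())
c,o=save('top','t0.png'); print(c['extrinsics'],c['fx'],c['cx'],c['cy'])
c,o=save('wrist','w0.png'); print(c['T_tool_cam'],c['fx']); print(o)
E
```

```text
[[ 0.65413465  0.75629144 -0.0114502  -0.38511414]
 [-0.6320033   0.55482637  0.54105408  0.29778645]
 [ 0.41554744 -0.34668566  0.84090985 -1.54813279]
 [ 0.          0.          0.          1.        ]] 457.08160842347553 dict_keys(['color', 'fx', 'fy', 'cx', 'cy', 'extrinsics'])
[[ 0.0211377  -0.99968111 -0.01381544  0.01996579]
 [ 0.99348095  0.01945427  0.11232598 -0.57182427]
 [-0.11202139 -0.01609969  0.99357537 -1.40134965]
 [ 0.          0.          0.          1.        ]] 480.21383547389155 328.51118560769964 198.94985151017187
[[ 1.23870415e-05  3.09451641e-01 -9.50915181e-01 -1.20472194e-01]
 [ 9.99999471e-01 -9.81705881e-04 -3.06445272e-04  2.64779074e-04]
 [-1.02834902e-03 -9.50914674e-01 -3.09451490e-01 -7.95819691e-02]
 [ 0.00000000e+00  0.00000000e+00  0.00000000e+00  1.00000000e+00]] 287.9792193404005
{'time_s': 0.1, 'joint_positions': array([ 1.05250042,  0.59202016,  0.04832978,  1.60969875, -0.03335111,
        0.94269066, -0.03371561]), 'dq': array([ 0.00019254, -0.00147201,  0.00138315, -0.00142096, -0.00025869,
        0.00019046,  0.0006167 ]), 'tau': array([ 4.87629353e-03, -5.50001335e+01,  1.55332122e+00, -1.98826772e+01,
        9.71419970e-03,  3.80828671e-03, -1.30272190e-05]), 'tool_pos': array([ 0.2985169 , -0.65992283,  0.25225928]), 'tool_rot': array([ 1.98712085,  0.43062722, -1.98815264]), 'ft_force': array([ 0.16777878,  0.13930294, -0.19406358]), 'moment': array([0.01246559, 0.00656293, 0.01688924]), 'width': 0.08510937974042158}
```

View pics/t0.png

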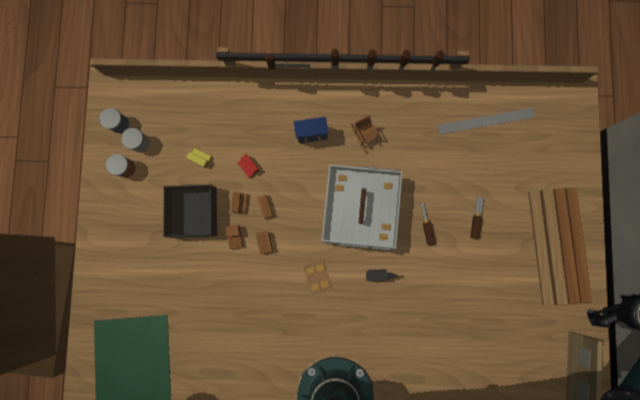

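View pics/s0.png

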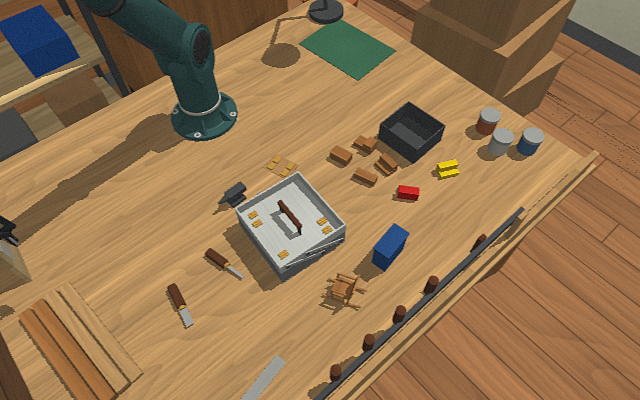

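View pics/w0.png

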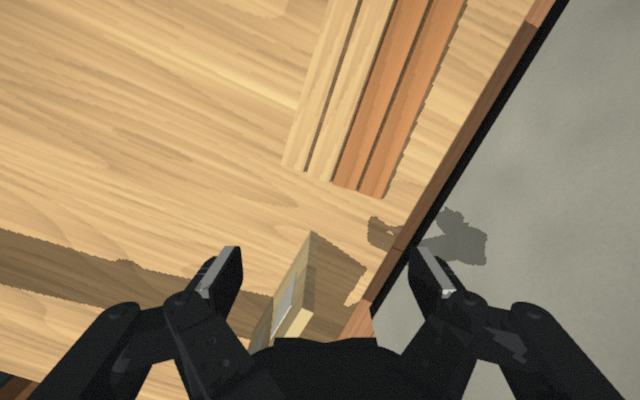

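```bash
cat >> h.py <<'E'
def px2w(f,u,v,z):
    d=np.load('pics/'+f+'.npz')
    ray=np.array([(u-d['cx'])/d['fx'],-(v-d['cy'])/d['fy'],-1.0])
    if 'extrinsics' in d: 
        E=d['extrinsics']; Rm=E[:3,:3].T; p=-Rm@E[:3,3]
    else:
        T=d['T_tool_cam']; Rt=R.from_rotvec(d['tr']).as_matrix(); Rm=Rt@T[:3,:3]; p=Rt@T[:3,3]+d['tp']
    r=Rm@ray; s=(z-p[2])/r[2]; return p+s*r
def w2px(f,P):
    d=np.load('pics/'+f+'.npz'); P=np.asarray(P,float)
    if 'extrinsics' in d: c=d['extrinsics'][:3,:3]@P+d['extrinsics'][:3,3]
    else:
        T=d['T_tool_cam']; Rt=R.from_rotvec(d['tr']).as_matrix(); c=T[:3,:3].T@(Rt.T@(P-d['tp'])-T[:3,3])
    return np.array([d['cx']-d['fx']*c[0]/c[2], d['cy']+d['fy']*c[1]/c[2]])
def rect(f,m,z,amin=30):
    out=[]
    for c in cv2.findContours(m.astype(np.uint8),cv2.RETR_EXTERNAL,cv2.CHAIN_APPROX_NONE)[0]:
        a=cv2.contourArea(c)
        if a<amin: continue
        W=np.array([px2w(f,x,y,z)[:2] for x,y in c[:,0]],np.float32)
        (cx,cy),(w,h),an=cv2.minAreaRect(W*1000)
        if w<h: w,h,an=h,w,an+90
        out.append((c[:,0].mean(0).round(),a,round(float(cx)),round(float(cy)),round(float(w)),round(float(h)),round(float((an+90)%180-90))))
    return out
def axes():
    o=sensors.get_obs(); print('t',o['time_s'],'tcp',o['tool_pos'].round(4),'w',o['width'],'f',o['ft_force'].round(1)); print(R.from_rotvec(o['tool_rot']).as_matrix().round(4))
E
python3 - <<'E'
from h import *
axes()
im=cv2.imread('pics/t0.png'); hsv=cv2.cvtColor(im,cv2.COLOR_BGR2HSV)
cv2.imwrite('pics/t0a.png',cv2.resize(im[140:290,150:350],None,fx=4,fy=4,interpolation=cv2.INTER_CUBIC))
cv2.imwrite('pics/t0b.png',cv2.resize(im[140:290,310:510],None,fx=4,fy=4,interpolation=cv2.INTER_CUBIC))
for p in [(240,202),(265,207),(264,243),(428,232),(363,200),(300,180),(340,230)]: print(p,hsv[p[1],p[0]])
E
```

```text
t 0.15 tcp [ 0.2986 -0.66    0.2524] w 0.08530620663164767 f [ 0.7  0.7 -0.5]
[[-8.000e-04  4.122e-01 -9.111e-01]
 [ 1.600e-03 -9.111e-01 -4.122e-01]
 [-1.000e+00 -1.800e-03  1.000e-04]]
(240, 202) [ 14 150  56]
(265, 207) [ 14 148 110]
(264, 243) [ 14 149 108]
(428, 232) [ 10 139  64]
(363, 200) [ 11 131  64]
(300, 180) [ 16 120 136]
(340, 230) [ 34  14 141]
```

View pics/t0a.png

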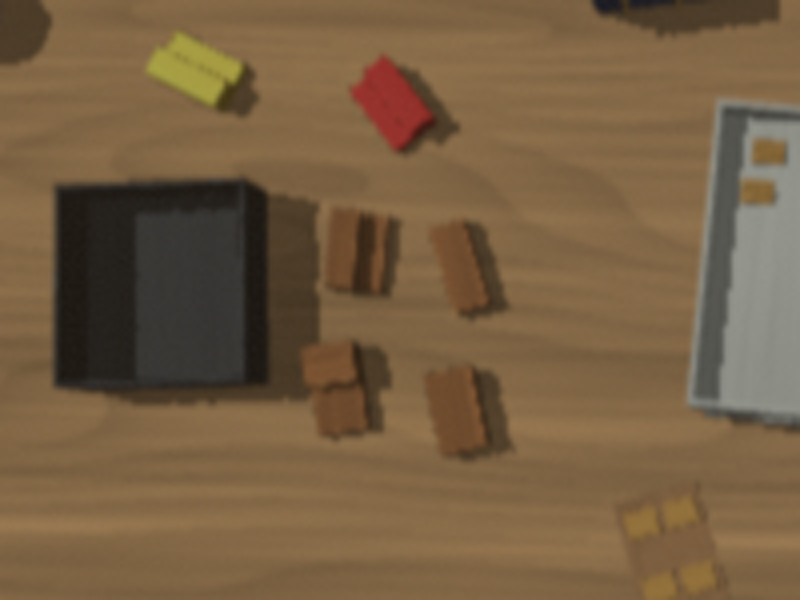

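View pics/t0b.png

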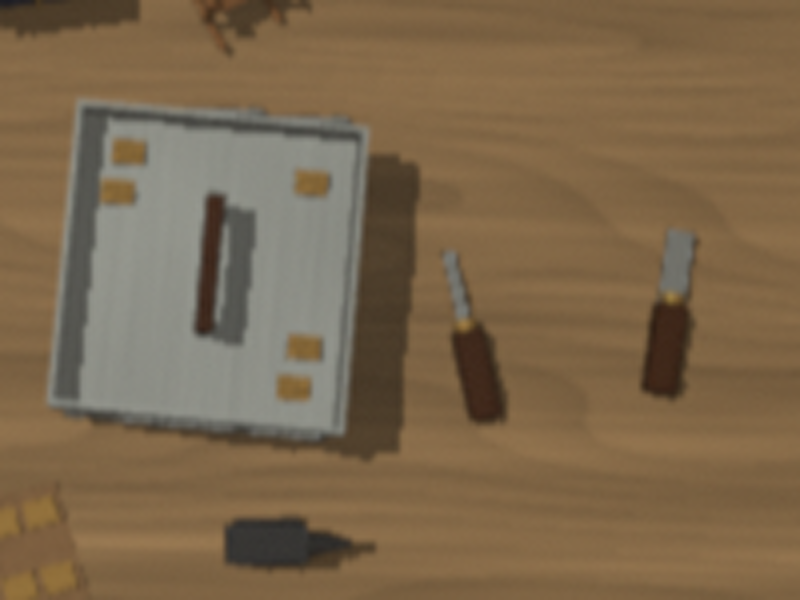

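```bash
python3 - <<'E'
from h import *
im=cv2.imread('pics/t0.png'); hsv=cv2.cvtColor(im,cv2.COLOR_BGR2HSV)
f='t0'
U,V=np.meshgrid(range(640),range(400))
P=lambda u,v,z: px2w(f,150+u/4-.4,140+v/4-.4,z).round(3)
Q=lambda u,v,z: px2w(f,310+u/4-.4,140+v/4-.4,z).round(3)
print('bin rim',[P(*p,.07) for p in [(55,186),(245,180),(245,382),(55,384)]])
print('strip',[P(*p,.024) for p in [(430,224),(462,222),(488,303),(458,313)]])
print('block',[P(*p,.03) for p in [(427,370),(472,366),(488,445),(446,455)]])
print('step hi',[P(*p,.036) for p in [(302,348),(354,341),(358,380),(308,387)]])
print('step lo',[P(*p,.018) for p in [(366,428),(320,437)]])
print('reb rib',[P(*p,.032) for p in [(333,207),(362,210),(355,291),(326,288)]])
print('reb lo',[P(*p,.014) for p in [(390,215),(384,295)]])
print('tray rim',[Q(*p,.095) for p in [(79,102),(368,127),(344,433),(50,403)]])
print('handle',[Q(*p,.112) for p in [(207,194),(224,196),(213,334),(196,332)]])
print('chiselN',[Q(*p,.022) for p in [(452,328),(482,320),(503,412),(472,422)]],Q(449,252,.013))
print('chiselW',[Q(*p,.022) for p in [(656,300),(689,304),(677,397),(642,390)]],Q(682,230,.013))
E
```

```text
bin rim [array([0.595, 0.516, 0.07 ]), array([0.603, 0.376, 0.07 ]), array([0.455, 0.369, 0.07 ]), array([0.451, 0.507, 0.07 ])]
strip [array([0.578, 0.247, 0.024]), array([0.58 , 0.223, 0.024]), array([0.519, 0.201, 0.024]), array([0.512, 0.223, 0.024])]
block [array([0.468, 0.244, 0.03 ]), array([0.472, 0.211, 0.03 ]), array([0.414, 0.197, 0.03 ]), array([0.406, 0.228, 0.03 ])]
step hi [array([0.482, 0.337, 0.036]), array([0.488, 0.298, 0.036]), array([0.46 , 0.294, 0.036]), array([0.454, 0.331, 0.036])]
step lo [array([0.424, 0.29 , 0.018]), array([0.417, 0.324, 0.018])]
reb rib [array([0.589, 0.319, 0.032]), array([0.587, 0.297, 0.032]), array([0.526, 0.3  , 0.032]), array([0.528, 0.322, 0.032])]
reb lo [array([0.586, 0.279, 0.014]), array([0.525, 0.281, 0.014])]
tray rim [array([0.662, 0.03 , 0.095]), array([ 0.648, -0.177,  0.095]), array([ 0.429, -0.161,  0.095]), array([0.446, 0.046, 0.095])]
handle [array([ 0.595, -0.062,  0.112]), array([ 0.594, -0.074,  0.112]), array([ 0.496, -0.067,  0.112]), array([ 0.497, -0.055,  0.112])]
chiselN [array([ 0.51 , -0.25 ,  0.022]), array([ 0.516, -0.273,  0.022]), array([ 0.448, -0.288,  0.022]), array([ 0.44 , -0.265,  0.022])] [ 0.568 -0.25   0.013]
chiselW [array([ 0.534, -0.402,  0.022]), array([ 0.531, -0.427,  0.022]), array([ 0.462, -0.417,  0.022]), array([ 0.467, -0.391,  0.022])] [ 0.588 -0.425  0.013]
```

```bash
cat >> h.py <<'E'
def go(x,y,z,yaw):
    o=sensors.get_obs(); M=R.from_rotvec(o['tool_rot']).as_matrix()
    d=M.T@(np.array([x,y,z])-o['tool_pos'])*100
    cur=np.degrees(np.arctan2(M[1,1],M[0,1])); t=(cur-yaw+180)%360-180
    print('tcp',o['tool_pos'].round(4),'yaw',cur.round(1),'j',o['joint_positions'].round(2),'t',round(o['time_s'],2))
    print('-> d',d.round(2),'dist',np.linalg.norm(d).round(1),'turn',t.round(1),'or',((t+360)%360-180).round(1))
E
python3 -c "
from h import *
go(.53,.25,.25,-70)"
```

```text
tcp [ 0.2986 -0.66    0.2524] yaw -65.7 j [ 1.05  0.59  0.05  1.61 -0.03  0.94 -0.03] t 0.15
-> d [  0.37 -73.37 -58.59] dist 93.9 turn 4.3 or -175.7
```

Call:
step_arm([
  [1,0.4,-73.4,-58.6,4],
  [1,0.4,-73.4,-58.6,4],
  [1,0.4,-73.4,-58.6,4],
  [1,0.4,-73.4,-58.6,4],
  [1,0.4,-73.4,-58.6,4],
])

```text
time_s: 0.78
tool_pos: [0.3761, -0.3556, 0.2519]
tool_rot: [2.028, 0.364, -2.028]
ft_force: [1.1, -0.2, 0.9]
width: 0.0856
```

```bash
python3 -c "
from h import *
go(.53,.25,.25,-70)"
```

```text
tcp [ 0.3761 -0.3556  0.2519] yaw -69.7 j [ 0.64  0.33  0.04  2.07 -0.02  0.73 -0.53] t 0.78
-> d [  0.2  -51.44 -35.48] dist 62.5 turn 0.3 or -179.7
```

Call:
step_arm([
  [1,0.2,-51.4,-35.5,0],
  [1,0.2,-51.4,-35.5,0],
  [1,0.2,-51.4,-35.5,0],
  [1,0.2,-51.4,-35.5,0],
  [1,0.2,-51.4,-35.5,0],
])

```text
time_s: 1.4
tool_pos: [0.4532, -0.053, 0.2511]
tool_rot: [2.029, 0.363, -2.028]
ft_force: [0.5, -0.3, -0.0]
width: 0.0855
```

```bash
python3 -c "
from h import *
go(.53,.25,.25,-70)"
```

```text
tcp [ 0.4532 -0.053   0.2511] yaw -69.7 j [ 0.08  0.26 -0.07  2.19  0.03  0.69 -1.23] t 1.4
-> d [  0.11 -25.74 -17.73] dist 31.3 turn 0.3 or -179.7
```

Call:
step_arm([
  [1,0.1,-25.7,-17.7,0],
  [1,0.1,-25.7,-17.7,0],
  [1,0.1,-25.7,-17.7,0],
  [1,0.1,-25.7,-17.7,0],
  [1,0.1,-25.7,-17.7,0],
])

```text
time_s: 2.02
tool_pos: [0.5298, 0.2495, 0.2498]
tool_rot: [2.028, 0.363, -2.028]
ft_force: [0.5, -0.2, 0.6]
width: 0.0855
```

```bash
python3 -c "
from h import *
axes(); save('wrist','w1.png')
for n,p in dict(strip=(.547,.2235,.024),block=(.44,.22,.03),step=(.471,.315,.036),reb=(.5575,.3095,.032),bin=(.526,.442,.07)).items(): print(n,w2px('w1',p).round())"
```

```text
t 2.025 tcp [0.5298 0.2495 0.2498] w 0.08547711282553105 f [ 0.5 -0.2  0.6]
[[ 0.000e+00  3.476e-01 -9.376e-01]
 [-4.000e-04 -9.376e-01 -3.476e-01]
 [-1.000e+00  3.000e-04  1.000e-04]]
strip [350. 161.]
block [322. 238.]
step [258. 194.]
reb [284. 128.]
bin [144. 115.]
```

View pics/w1.png

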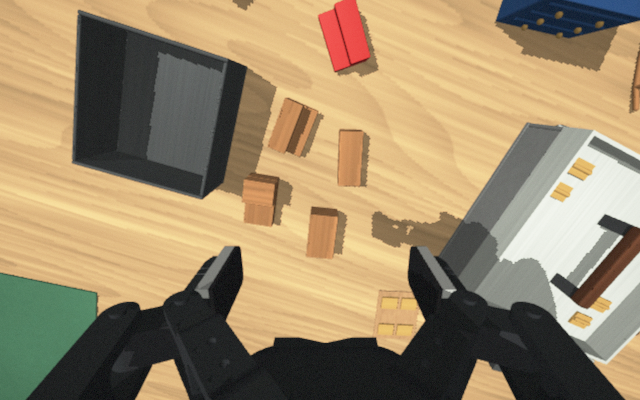

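```bash
python3 -c "
import cv2
im=cv2.imread('pics/w1.png'); cv2.imwrite('pics/w1a.png',cv2.resize(im[85:275,220:400],None,fx=4,fy=3.15*4/3.15,interpolation=cv2.INTER_CUBIC)[:,:]) if 0 else cv2.imwrite('pics/w1a.png',cv2.resize(im[88:268,230:390],None,fx=3.3,fy=3.3,interpolation=cv2.INTER_CUBIC))"
```

```text
(no output)
```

View pics/w1a.png

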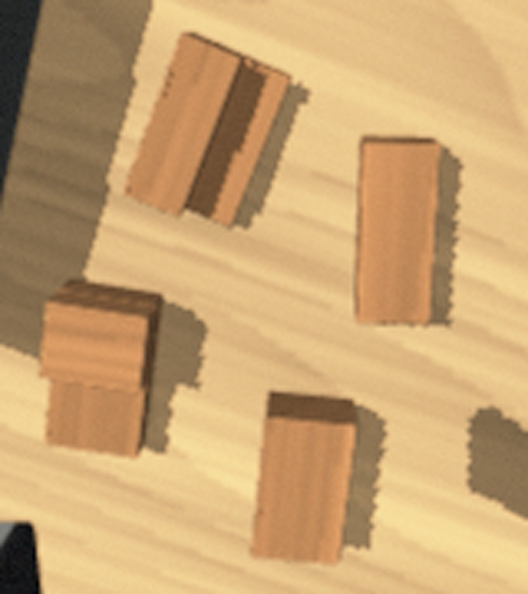

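```bash
cat >> h.py <<'E'
def crop(f,u0,u1,v0,v1,out,s):
    im=cv2.imread('pics/'+f+'.png'); cv2.imwrite('pics/'+out+'.png',cv2.resize(im[v0:v1,u0:u1],None,fx=s,fy=s,interpolation=cv2.INTER_CUBIC))
def quad(f,pts,z,u0=0,v0=0,s=1):
    # pts in order: end A two corners, end B two corners; axis A->B
    W=np.array([px2w(f,u0+(u+.5)/s-.5,v0+(v+.5)/s-.5,z)[:2] for u,v in pts])
    d=(W[2]+W[3]-W[0]-W[1])/2; w=(W[0]-W[1]+W[3]-W[2])/2
    print('c',W.mean(0).round(4),'L',np.linalg.norm(d).round(4),'W',np.linalg.norm(w).round(4),'ang',np.degrees(np.arctan2(d[1],d[0])).round(1), 'wang',np.degrees(np.arctan2(w[1],w[0])).round(1))
E
python3 -c "
from h import *
q=lambda p,z: quad('w1',p,z,230,88,3.3)
q([(357,323),(430,324),(436,146),(361,142)],.024)
q([(252,556),(338,561),(355,426),(266,417)],.030)
q([(40,375),(146,388),(158,315),(50,303)],.036)
q([(47,442),(140,454),(146,390),(50,380)],.018)
q([(126,193),(180,214),(240,58),(188,36)],.032)
"
```

```text
c [0.5488 0.224 ] L 0.0672 W 0.0274 ang 20.3 wang 108.5
c [0.4416 0.2213] L 0.0605 W 0.0348 ang 14.3 wang 105.4
c [0.4743 0.3137] L 0.0289 W 0.0395 ang 8.3 wang 103.3
c [0.4381 0.3083] L 0.0274 W 0.0377 ang 12.6 wang 103.2
c [0.56   0.3093] L 0.0583 W 0.0196 ang -3.4 wang 88.4
```

```bash
python3 -c "
from h import *
go(.5488,.224,.028,-71)"
```

```text
tcp [0.5311 0.2615 0.2506] yaw -69.1 j [-0.42  0.43 -0.15  1.92  0.08  0.79 -1.82] t 2.08
-> d [22.22  4.32 -0.14] dist 22.6 turn 1.9 or -178.1
```

Call:
step_arm([
  [0.6,6,4.3,0,2],
  [0.6,12,4.3,0,2],
  [0.6,14,4.3,0,2],
  [0.6,14,4.3,0,2],
  [0.6,14,4.3,0,2],
])

```text
time_s: 2.7
tool_pos: [0.5453, 0.2078, 0.111]
tool_rot: [2.05, 0.332, -2.047]
ft_force: [-0.2, 0.3, 0.5]
width: 0.0508
```

```bash
python3 -c "
from h import *
go(.5488,.224,.028,-71);axes()
save('wrist','w2.png')"
```

```text
tcp [0.5453 0.2078 0.111 ] yaw -71.6 j [-0.37  0.61 -0.1   2.03  0.12  0.51 -1.81] t 2.7
-> d [ 8.3  -1.42 -0.83] dist 8.5 turn -0.6 or 179.4
t 2.7 tcp [0.5453 0.2078 0.111 ] w 0.050773766063117114 f [-0.2  0.3  0.5]
[[ 1.600e-03  3.148e-01 -9.491e-01]
 [ 9.000e-04 -9.491e-01 -3.148e-01]
 [-1.000e+00 -4.000e-04 -1.800e-03]]
```

View pics/w2.png

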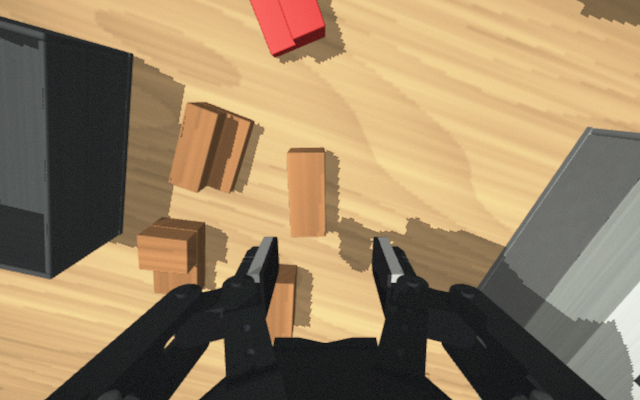

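Call:
step_arm([
  [0.6,3,-1.4,-0.8,0],
  [0.6,3,-1.4,-0.8,0],
  [0.6,6,-1.4,-0.8,0],
  [0.6,6,-1.4,-0.8,0],
])

```text
time_s: 3.25
tool_pos: [0.5469, 0.2223, 0.0501]
tool_rot: [2.046, 0.329, -2.05]
ft_force: [-0.6, -0.9, -1.1]
width: 0.0513
```

```bash
python3 -c "
from h import *
save('wrist','w3.png');go(.5488,.224,.028,-71);
"
```

```text
tcp [0.5477 0.2226 0.0509] yaw -71.7 j [-0.41  0.71 -0.08  2.02  0.13  0.41 -1.84] t 3.3
-> d [ 2.29 -0.1  -0.15] dist 2.3 turn -0.7 or 179.3
```

View pics/w3.png

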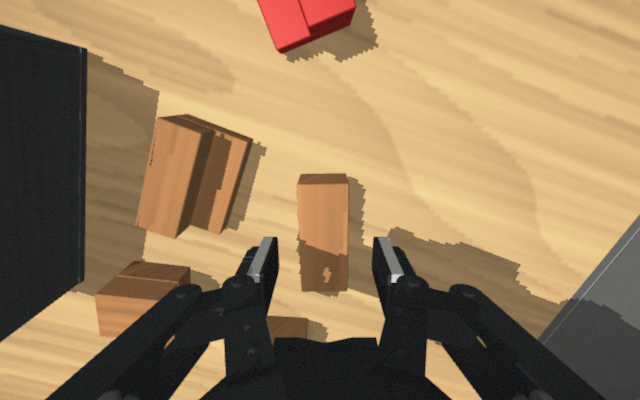

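Call:
step_arm([
  [0.6,2.3,0,-0.1,0],
  [0.6,2.3,0,-0.1,0],
  [0,2.3,0,-0.1,0],
  [0,2.3,0,-0.1,0],
  [0,2.3,0,-0.1,0],
])

```text
time_s: 3.92
tool_pos: [0.5495, 0.2237, 0.0286]
tool_rot: [2.051, 0.331, -2.046]
ft_force: [-0.7, 0.4, 6.8]
width: 0.0267
```

Call:
step_arm([
  [0,0,0,0,0],
  [0,-5,0,0,0],
  [0,-11,0,0,0],
  [0,-15,0,0,0],
  [0,-15,0,0,0],
])

```text
time_s: 4.55
tool_pos: [0.5509, 0.2244, 0.1812]
tool_rot: [2.058, 0.333, -2.041]
ft_force: [-0.4, -0.3, -0.9]
width: 0.0267
```

```bash
python3 -c "
from h import *
axes();go(.526,.442,.18,-88)
save('wrist','w4.png')"
```

```text
t 4.55 tcp [0.5509 0.2244 0.1812] w 0.026665219462712008 f [-0.4 -0.3 -0.9]
[[ 0.0076  0.3144 -0.9493]
 [ 0.0036 -0.9493 -0.3144]
 [-1.     -0.001  -0.0084]]
tcp [0.5509 0.2244 0.1812] yaw -71.7 j [-0.38  0.52 -0.12  1.97  0.1   0.65 -1.81] t 4.55
-> d [  0.18 -21.44  -4.47] dist 21.9 turn 16.3 or -163.7
```

View pics/w4.png

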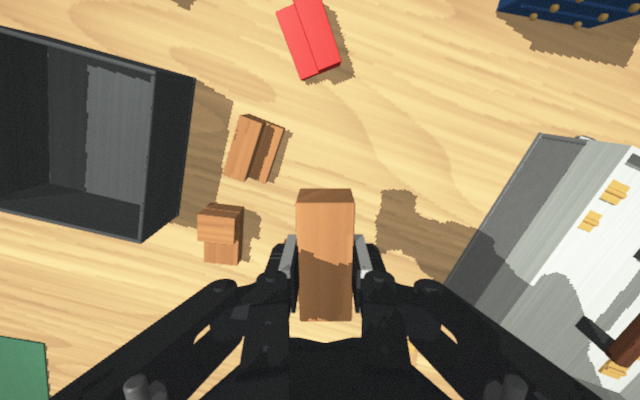

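```bash
python3 -c "
from h import *
go(.558,.476,.18,-87)"
```

```text
tcp [0.5495 0.2237 0.179 ] yaw -71.7 j [-0.38  0.52 -0.12  1.97  0.1   0.65 -1.81] t 4.6
-> d [ -0.05 -23.68  -8.74] dist 25.2 turn 15.3 or -164.7
```

Call:
step_arm([
  [0,0,-6,-2.2,8],
  [0,0,-12,-4.4,15],
  [0,0,-17,-6.3,15],
  [0,0,-21,-7.8,15],
  [0,0,-23.7,-8.7,15],
])

```text
time_s: 5.22
tool_pos: [0.5547, 0.4781, 0.1745]
tool_rot: [2.186, 0.065, -2.193]
ft_force: [0.4, -0.5, -1.0]
width: 0.0265
```

Call:
step_arm([
  [0,3,0,0,0],
  [0,7,0,0,0],
  [0,9.5,0,0,0],
  [0,9.5,0,0,0],
])

```text
time_s: 5.72
tool_pos: [0.554, 0.4734, 0.0775]
tool_rot: [2.182, 0.057, -2.196]
ft_force: [-0.4, -0.4, -0.0]
width: 0.0263
```

```bash
python3 -c "
from h import *
axes();go(.558,.476,.085,-87)
save('wrist','w5.png')"
```

```text
t 5.725 tcp [0.554  0.4734 0.0775] w 0.026328420218100754 f [-0.4 -0.4 -0. ]
[[-0.0065  0.0585 -0.9983]
 [-0.0062 -0.9983 -0.0585]
 [-1.      0.0058  0.0068]]
tcp [0.554  0.4734 0.0775] yaw -86.6 j [-0.75  0.79 -0.03  1.69  0.03  0.67 -2.31] t 5.72
-> d [-0.76 -0.23 -0.41] dist 0.9 turn 0.4 or -179.6
```

View pics/w5.png

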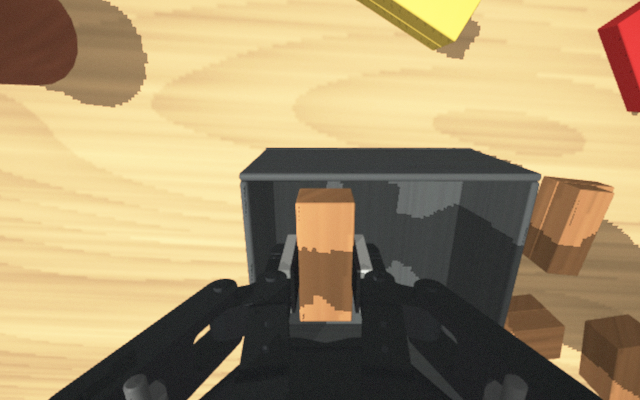

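Call:
step_arm([
  [0.5,0,0,0,0],
  [0.5,0,0,0,0],
  [0.5,-4,0,0,0],
  [0.5,-9,0,0,0],
  [0.5,-9,0,0,0],
])

```text
time_s: 6.4
tool_pos: [0.5598, 0.4784, 0.1787]
tool_rot: [2.206, 0.072, -2.186]
ft_force: [0.2, 0.1, 0.0]
width: 0.0425
```

```bash
python3 -c "
from h import *
save('wrist','w6.png')
go(.56,.3093,.16,-93)"
```

```text
tcp [0.5583 0.4771 0.1759] yaw -86.7 j [-0.75  0.68 -0.03  1.64  0.03  0.81 -2.3 ] t 6.45
-> d [ 1.51 16.77  0.81] dist 16.9 turn 6.3 or -173.7
```

View pics/w6.png

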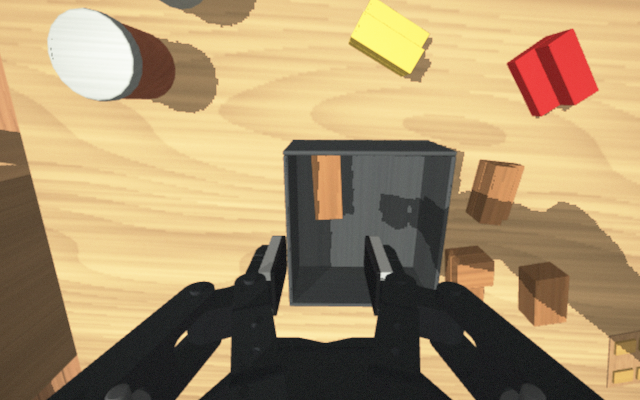

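Call:
step_arm([
  [0.5,0,6,0.3,6],
  [0.5,0,12,0.6,6],
  [0.5,1.5,16.8,0.8,6],
  [0.5,4,16.8,0.8,6],
  [0.5,6,16.8,0.8,6],
])

```text
time_s: 7.08
tool_pos: [0.5578, 0.3066, 0.1105]
tool_rot: [-2.196, 0.053, 2.199]
ft_force: [0.4, 0.1, -0.5]
width: 0.0423
```

Call:
step_arm([
  [0.5,0,0,0,0],
  [0.5,0,0,0,0],
])

```text
time_s: 7.32
tool_pos: [0.5584, 0.3089, 0.1121]
tool_rot: [-2.199, 0.048, 2.198]
ft_force: [-1.6, -0.8, -0.0]
width: 0.0429
```

```bash
python3 -c "
from h import *
save('wrist','w7.png')
go(.56,.3093,.038,-93)"
```

```text
tcp [0.5587 0.3089 0.1125] yaw -92.6 j [-0.57  0.66 -0.01  1.9   0.02  0.58 -2.21] t 7.38
-> d [ 7.45 -0.04 -0.12] dist 7.5 turn 0.4 or -179.6
```

View pics/w7.png

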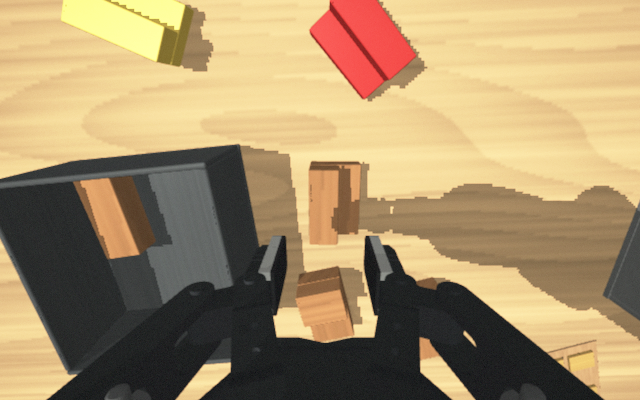

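Call:
step_arm([
  [0.5,4,0,-0.1,0],
  [0.5,7.4,0,-0.1,0],
  [0.5,7.4,0,-0.1,0],
  [0,7.4,0,-0.1,0],
  [0,7.4,0,-0.1,0],
])

```text
time_s: 8.0
tool_pos: [0.5603, 0.3083, 0.0398]
tool_rot: [-2.2, 0.049, 2.195]
ft_force: [0.2, 0.8, -0.4]
width: 0.0206
```

Call:
step_arm([
  [0,0,0,0,0],
  [0,-5,0,0,0],
  [0,-11,0,0,0],
  [0,-14,0,0,0],
  [0,-14,0,0,0],
])

```text
time_s: 8.62
tool_pos: [0.5611, 0.3084, 0.1814]
tool_rot: [-2.202, 0.047, 2.19]
ft_force: [0.9, 0.2, -1.3]
width: 0.0201
```

```bash
python3 -c "
from h import *
save('wrist','w8.png')
go(.562,.410,.18,-87)"
```

```text
tcp [0.5598 0.3077 0.1793] yaw -92.7 j [-0.56  0.57 -0.01  1.87  0.01  0.7  -2.2 ] t 8.68
-> d [ -0.05 -10.23   0.26] dist 10.2 turn -5.7 or 174.3
```

View pics/w8.png

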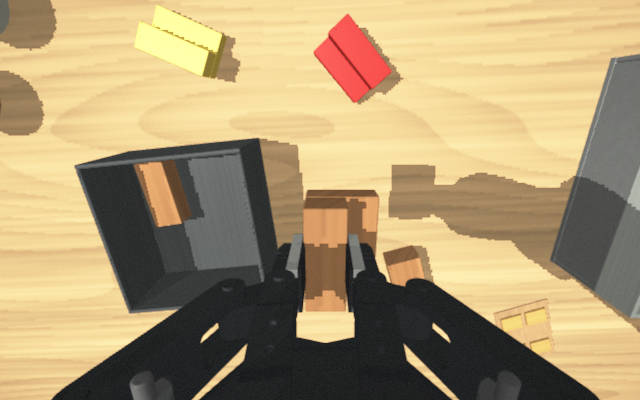

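Call:
step_arm([
  [0,0,-6,0.2,-6],
  [0,0,-11.3,0.2,-6],
  [0,2,-11.3,0.2,-6],
  [0,6,-11.3,0.2,-6],
  [0,8.5,-11.3,0.2,-6],
])

```text
time_s: 9.3
tool_pos: [0.5607, 0.4179, 0.0887]
tool_rot: [2.184, 0.058, -2.195]
ft_force: [-0.9, -0.4, -0.5]
width: 0.0206
```

Call:
step_arm([
  [0,0,0,0,0],
  [0.45,0,0,0,0],
  [0.45,0,0,0,0],
  [0.45,-4,0,0,0],
  [0.45,-9,0,0,0],
])

```text
time_s: 9.93
tool_pos: [0.5624, 0.4202, 0.184]
tool_rot: [2.191, 0.063, -2.192]
ft_force: [-0.5, 1.2, 1.0]
width: 0.0386
```

Call:
step_arm([
  [0.6,0,0,0,0],
  [0.6,0,0,0,0],
])

```text
time_s: 10.18
tool_pos: [0.5627, 0.4205, 0.184]
tool_rot: [2.193, 0.065, -2.191]
ft_force: [-1.4, -1.1, -1.1]
width: 0.0514
```

```bash
python3 -c "
from h import *
save('wrist','w9.png')
save('top','t9.png');crop('t9',150,350,140,290,'t9a',4)
go(.462,.3115,.12,-79)"
```

```text
tcp [0.5619 0.4198 0.1821] yaw -86.7 j [-0.68  0.64 -0.04  1.71  0.03  0.79 -2.25] t 10.28
-> d [ 6.24 10.23 10.6 ] dist 16.0 turn -7.7 or 172.3
```

View pics/w9.png

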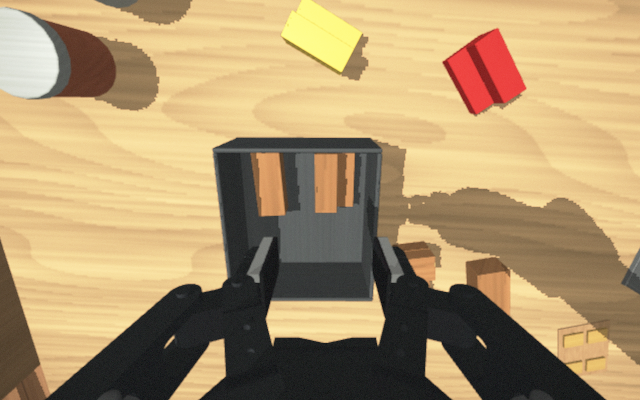

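View pics/t9a.png

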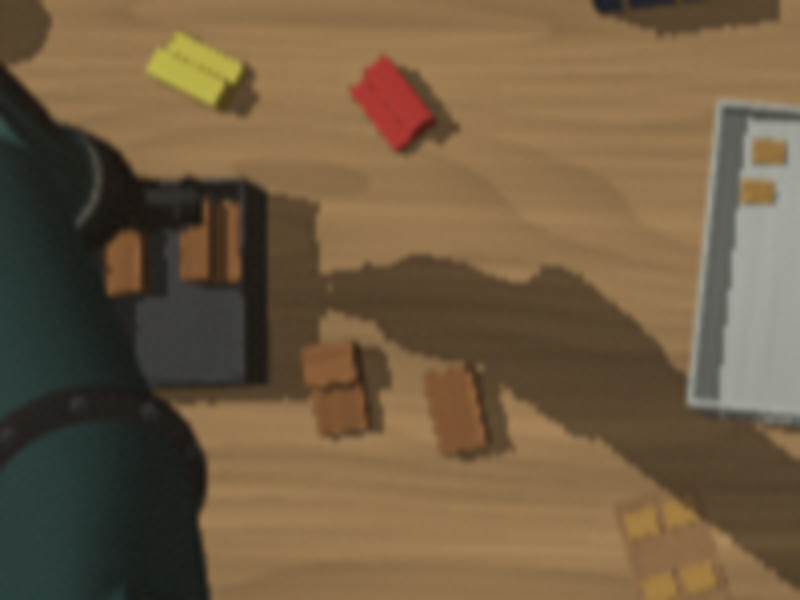

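Call:
step_arm([
  [1,0,3,3,-10],
  [1,0,6,6,-20],
  [1,0,9,9,-30],
  [1,0,10.3,10.6,-40],
  [1,0,10.3,10.6,-50],
])

```text
time_s: 10.9
tool_pos: [0.4605, 0.309, 0.1816]
tool_rot: [1.654, 0.838, -1.663]
ft_force: [0.2, 0.4, -0.0]
width: 0.0854
```

Call:
step_arm([
  [1,0,0,0,-10],
  [1,0,0,0,-20],
  [1,0,0,0,-30],
  [1,0,0,0,-40],
  [1,0,0,0,-48],
])

```text
time_s: 11.52
tool_pos: [0.4622, 0.3109, 0.1817]
tool_rot: [1.057, 1.299, -1.061]
ft_force: [0.1, 0.0, -0.4]
width: 0.0854
```

Call:
step_arm([
  [1,0,0,0,0],
  [1,0,0,0,0],
])

```text
time_s: 11.78
tool_pos: [0.4625, 0.3112, 0.1823]
tool_rot: [1.063, 1.296, -1.065]
ft_force: [0.1, 0.7, 0.2]
width: 0.0856
```

```bash
python3 -c "
from h import *
save('wrist','w10.png')
go(.457,.3105,.12,11)"
```

```text
tcp [0.4626 0.3113 0.1825] yaw 11.2 j [-0.29  0.52 -0.52  2.03  0.4   0.69 -0.87] t 11.82
-> d [ 6.25 -0.56 -0.03] dist 6.3 turn 0.2 or -179.8
```

View pics/w10.png

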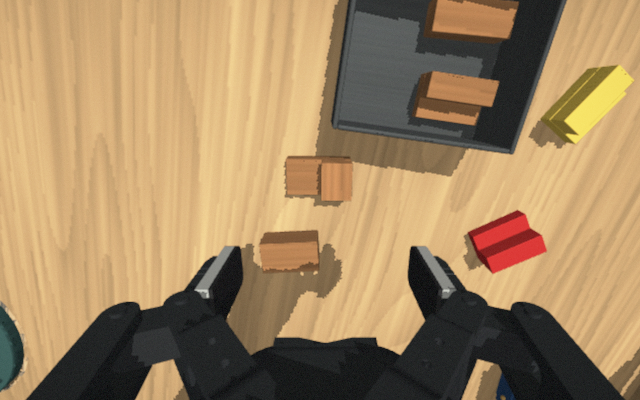

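Call:
step_arm([
  [1,5,-0.6,0,0],
  [1,10,-0.6,0,0],
  [1,13,-0.6,0,0],
  [1,15.5,-0.6,0,0],
  [1,15.5,-0.6,0,0],
])

```text
time_s: 12.45
tool_pos: [0.4559, 0.3098, 0.0264]
tool_rot: [1.059, 1.297, -1.065]
ft_force: [0.2, 0.5, -0.0]
width: 0.0854
```

```bash
python3 -c "
from h import *
save('wrist','w11.png')
go(.457,.3105,.027,11)"
```

```text
tcp [0.4565 0.3103 0.0276] yaw 11.3 j [-0.46  0.75 -0.31  2.11  0.61  0.37 -1.06] t 12.5
-> d [ 0.06  0.05 -0.01] dist 0.1 turn 0.3 or -179.7
```

View pics/w11.png

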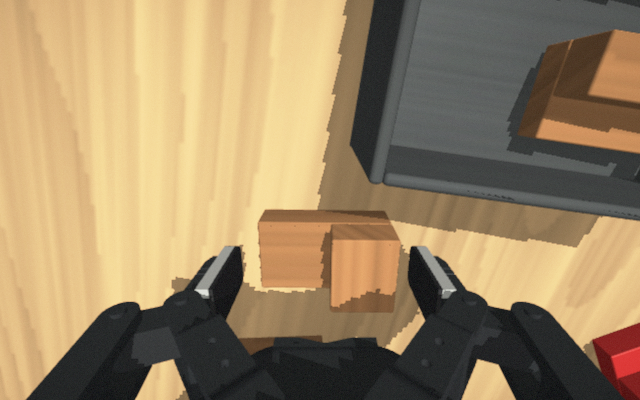

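Straddles the step offcut (260–400, 210–310). Close and lift.

Call:
step_arm([
  [0,0,0,0,0],
  [0,0,0,0,0],
  [0,0,0,0,0],
])

```text
time_s: 12.88
tool_pos: [0.4579, 0.311, 0.0299]
tool_rot: [1.065, 1.295, -1.06]
ft_force: [-0.8, -0.1, 5.1]
width: 0.0641
```

Call:
step_arm([
  [0,-5,0,0,0],
  [0,-11,0,0,0],
  [0,-15,0,0,0],
  [0,-15,0,0,0],
])

```text
time_s: 13.38
tool_pos: [0.459, 0.3119, 0.1823]
tool_rot: [1.07, 1.293, -1.055]
ft_force: [-0.5, -0.7, -0.1]
width: 0.064
```

```bash
python3 -c "
from h import *
save('wrist','w12.png')
go(.493,.474,.18,3)"
```

```text
tcp [0.458  0.3106 0.1801] yaw 11.3 j [-0.29  0.52 -0.53  2.04  0.42  0.68 -0.89] t 13.43
-> d [  0.06   6.64 -15.34] dist 16.7 turn 8.3 or -171.7
```

View pics/w12.png

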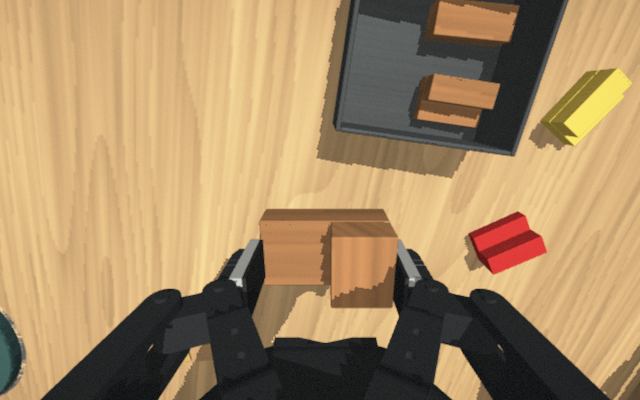

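Call:
step_arm([
  [0,0,2.5,-5.5,8],
  [0,0,5,-11,8],
  [0,0,6.6,-15.3,8],
  [0,3,6.6,-15.3,8],
  [0,6,6.6,-15.3,8],
])

```text
time_s: 14.05
tool_pos: [0.4907, 0.4733, 0.1155]
tool_rot: [1.163, 1.236, -1.167]
ft_force: [0.6, -0.5, -0.7]
width: 0.0639
```

Call:
step_arm([
  [0,2,0,0,0],
  [0,2,0,0,0],
])

```text
time_s: 14.3
tool_pos: [0.4904, 0.4716, 0.0953]
tool_rot: [1.162, 1.236, -1.17]
ft_force: [-0.4, -0.1, -0.2]
width: 0.0642
```

```bash
python3 -c "
from h import *
save('wrist','w13.png')
go(.493,.474,.098,3)"
```

```text
tcp [0.4912 0.4727 0.0969] yaw 3.3 j [-0.56  0.76 -0.42  1.79  0.45  0.69 -1.17] t 14.35
-> d [-0.11  0.19 -0.12] dist 0.2 turn 0.3 or -179.7
```

View pics/w13.png

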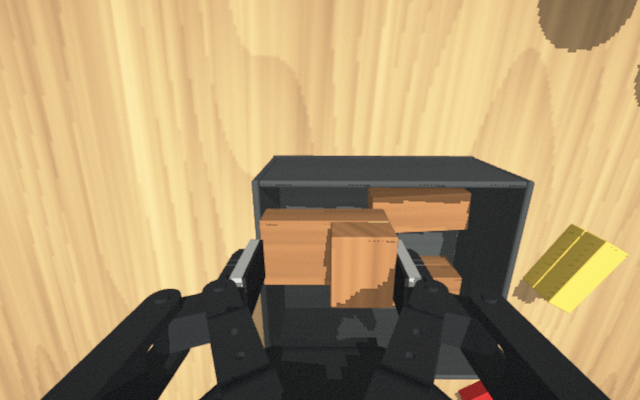

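Call:
step_arm([
  [0.95,0,0.2,0,0],
  [0.95,0,0.2,0,0],
  [0.95,-4,0,0,0],
  [1,-9,0,0,0],
  [1,-9,0,0,0],
])

```text
time_s: 14.98
tool_pos: [0.4936, 0.4765, 0.1939]
tool_rot: [1.176, 1.237, -1.157]
ft_force: [-0.4, 0.1, 0.1]
width: 0.0851
```

Call:
step_arm([
  [1,0,0,0,0],
])

```text
time_s: 15.1
tool_pos: [0.4918, 0.4731, 0.1886]
tool_rot: [1.167, 1.236, -1.165]
ft_force: [-0.5, 0.4, -1.0]
width: 0.0853
```

```bash
python3 -c "
from h import *
save('wrist','w14.png')
go(.4416,.2213,.16,15)"
```

```text
tcp [0.4914 0.4725 0.1875] yaw 3.3 j [-0.52  0.65 -0.48  1.75  0.38  0.84 -1.11] t 15.15
-> d [ 2.78 -6.43 24.79] dist 25.8 turn -11.7 or 168.3
```

View pics/w14.png

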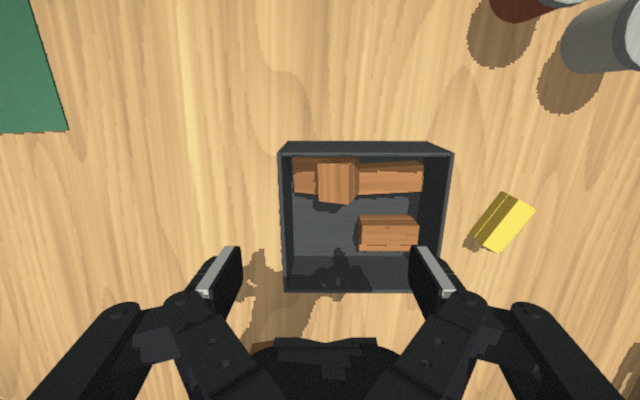

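Step is in the bin (316–358, 162–204). Now the block.

Call:
step_arm([
  [1,0,-1.5,6,-6],
  [1,0,-3,12,-12],
  [1,0,-4.7,18,-12],
  [1,1,-6.4,24.8,-12],
  [1,3,-6.4,24.8,-12],
])

```text
time_s: 15.78
tool_pos: [0.4405, 0.2152, 0.1566]
tool_rot: [1.009, 1.32, -1.02]
ft_force: [0.4, 1.0, -0.5]
width: 0.0858
```

Call:
step_arm([
  [1,0,0,0,0],
  [1,0,0,0,0],
])

```text
time_s: 16.02
tool_pos: [0.4424, 0.2234, 0.158]
tool_rot: [1.01, 1.325, -1.008]
ft_force: [0.6, 0.2, -0.6]
width: 0.0855
```

```bash
python3 -c "
from h import *
save('wrist','w15.png')
go(.4416,.2213,.028,15)"
```

```text
tcp [0.4426 0.2238 0.1583] yaw 15.4 j [-0.16  0.5  -0.53  2.18  0.47  0.57 -0.76] t 16.07
-> d [13.03 -0.18  0.23] dist 13.0 turn 0.4 or -179.6
```

View pics/w15.png

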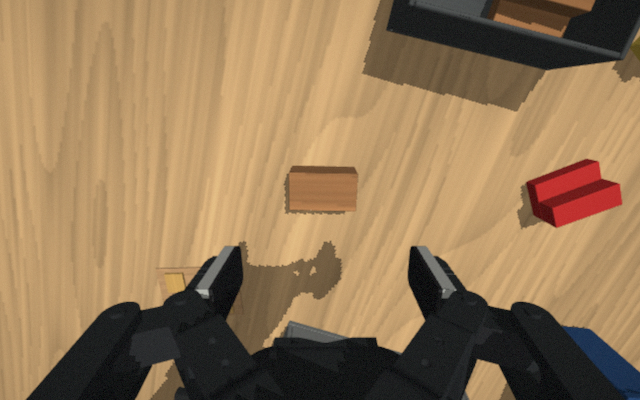

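Call:
step_arm([
  [1,5,-0.2,0.2,0],
  [1,10,-0.2,0.2,0],
  [1,13,-0.2,0.2,0],
  [1,13,-0.2,0.2,0],
  [0,13,-0.2,0.2,0],
])

```text
time_s: 16.7
tool_pos: [0.4415, 0.221, 0.0289]
tool_rot: [1.011, 1.324, -1.007]
ft_force: [0.7, 0.3, 0.6]
width: 0.07
```

Call:
step_arm([
  [0,0,0,0,0],
  [0,0,0,0,0],
  [0,-5,0,0,0],
  [0,-11,0,0,0],
  [0,-15,0,0,0],
])

```text
time_s: 17.32
tool_pos: [0.4414, 0.2196, 0.1812]
tool_rot: [1.012, 1.322, -1.007]
ft_force: [0.4, 0.6, -0.7]
width: 0.0611
```

```bash
python3 -c "
from h import *
save('wrist','w16.png')
go(.493,.410,.18,3)"
```

```text
tcp [0.4433 0.2211 0.1849] yaw 15.3 j [-0.1   0.46 -0.6   2.16  0.45  0.62 -0.75] t 17.38
-> d [  0.62   9.77 -16.9 ] dist 19.5 turn 12.3 or -167.7
```

View pics/w16.png

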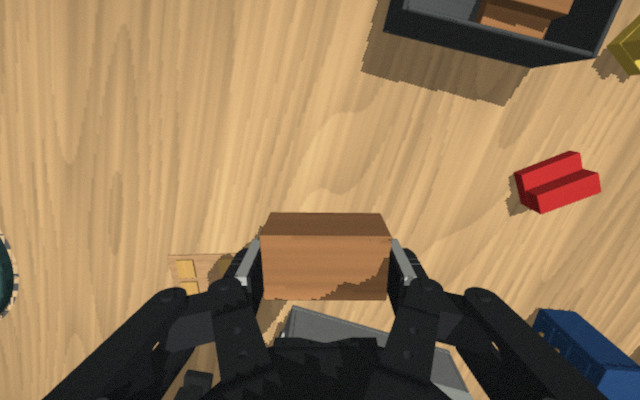

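Call:
step_arm([
  [0,0,3,-5.3,6],
  [0,0,6,-10.6,12],
  [0,0,9.7,-16.9,12],
  [0,2,9.7,-16.9,12],
  [0,5,9.7,-16.9,12],
])

```text
time_s: 18.0
tool_pos: [0.4901, 0.4098, 0.1283]
tool_rot: [1.168, 1.237, -1.163]
ft_force: [-0.1, 0.2, -1.4]
width: 0.0605
```

Call:
step_arm([
  [0,2.8,0,0,0],
  [0,2.8,0,0,0],
])

```text
time_s: 18.25
tool_pos: [0.49, 0.4057, 0.0982]
tool_rot: [1.164, 1.234, -1.17]
ft_force: [1.5, -1.1, -1.1]
width: 0.0604
```

```bash
python3 -c "
from h import *
save('wrist','w17.png')
go(.493,.410,.098,3)"
```

```text
tcp [0.4898 0.4064 0.0994] yaw 3.3 j [-0.46  0.72 -0.45  1.9   0.49  0.64 -1.16] t 18.3
-> d [ 0.14  0.34 -0.34] dist 0.5 turn 0.3 or -179.7
```

View pics/w17.png

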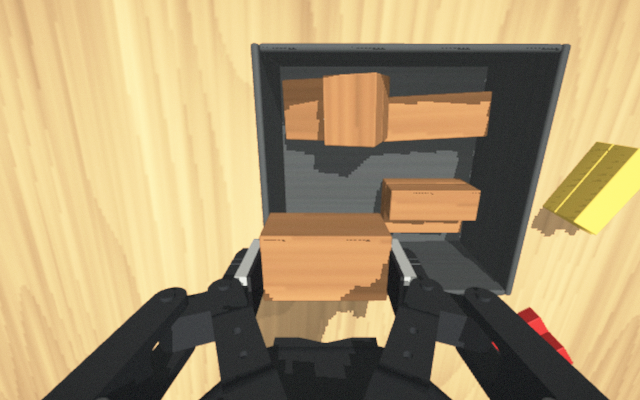

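Call:
step_arm([
  [0,0,0.2,-0.8,0],
  [0,0,0.2,-0.8,0],
  [0.95,0,0.2,-0.8,0],
  [0.95,0,0.2,-0.8,0],
  [0.95,-5,0.2,-0.8,0],
])

```text
time_s: 18.92
tool_pos: [0.4893, 0.4136, 0.1469]
tool_rot: [1.159, 1.236, -1.174]
ft_force: [1.5, -0.6, -0.1]
width: 0.0808
```

Call:
step_arm([
  [1,-5,0,0,0],
  [1,-9,0,0,0],
  [1,-9,0,0,0],
])

```text
time_s: 19.3
tool_pos: [0.4925, 0.4182, 0.2441]
tool_rot: [1.173, 1.236, -1.16]
ft_force: [0.2, 1.2, -1.0]
width: 0.0855
```

```bash
python3 -c "
from h import *
save('wrist','w18.png')
go(.5455,-.0645,.25,-94);go(.5455,-.0645,.25,86)"
```

```text
tcp [0.4917 0.4168 0.2417] yaw 3.3 j [-0.39  0.55 -0.55  1.79  0.36  0.89 -1.05] t 19.35
-> d [-0.91  2.59 48.36] dist 48.4 turn 97.3 or -82.7
tcp [0.4917 0.4168 0.2417] yaw 3.3 j [-0.39  0.55 -0.55  1.79  0.36  0.89 -1.05] t 19.35
-> d [-0.91  2.59 48.36] dist 48.4 turn -82.7 or 97.3
```

View pics/w18.png

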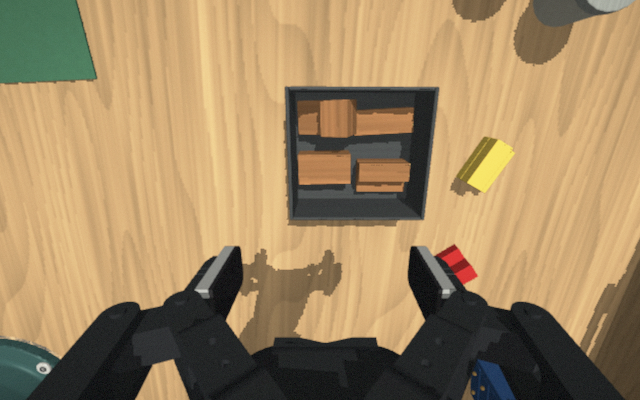

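Call:
step_arm([
  [0.6,-0.9,0.5,6,10],
  [0.6,-0.9,1,12,20],
  [0.6,-0.9,1.5,18,30],
  [0.6,-0.9,2,24,40],
  [0.6,-0.9,2.5,30,50],
])

```text
time_s: 19.98
tool_pos: [0.5325, 0.1157, 0.2474]
tool_rot: [1.78, 0.702, -1.786]
ft_force: [1.4, 0.1, -0.1]
width: 0.0513
```

```bash
python3 -c "
from h import *
go(.5455,-.0645,.25,-94)"
```

```text
tcp [0.5325 0.1157 0.2474] yaw -47.0 j [-0.04  0.39 -0.33  2.01  0.18  0.77 -1.3 ] t 19.98
-> d [-0.24 14.06 11.34] dist 18.1 turn 47.0 or -133.0
```

Call:
step_arm([
  [0.6,0,4.5,3.6,10],
  [0.6,0,9,7.2,20],
  [0.6,0,14,11.3,30],
  [0.6,0,14,11.3,40],
  [0.6,0,14,11.3,47],
])

```text
time_s: 20.6
tool_pos: [0.546, -0.063, 0.2472]
tool_rot: [-2.181, 0.079, 2.189]
ft_force: [0.6, 0.9, 0.3]
width: 0.0512
```

Call:
step_arm([
  [0.6,0,0,0,0],
  [0.6,0,0,0,0],
])

```text
time_s: 20.85
tool_pos: [0.5468, -0.0609, 0.2481]
tool_rot: [-2.188, 0.068, 2.192]
ft_force: [-0.1, 0.2, 0.9]
width: 0.0511
```

```bash
python3 -c "
from h import *
save('wrist','w19.png')
go(.5455,-.0645,.25,-94)
save('top','t19.png')
"
```

```text
tcp [ 0.547  -0.0608  0.2483] yaw -93.5 j [ 0.1   0.38 -0.09  2.01  0.05  0.76 -1.66] t 20.9
-> d [-0.17  0.38  0.13] dist 0.4 turn 0.5 or -179.5
```

View pics/w19.png

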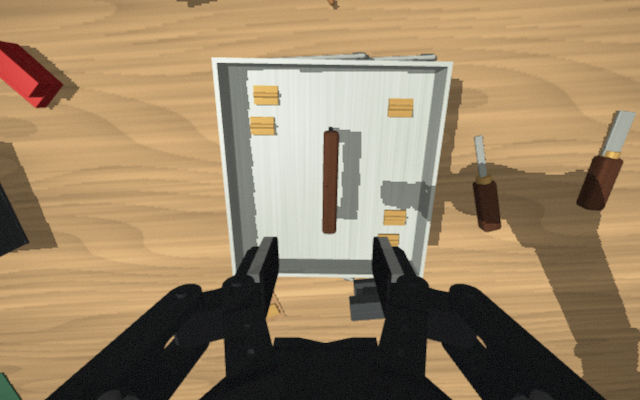

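View pics/t19.png

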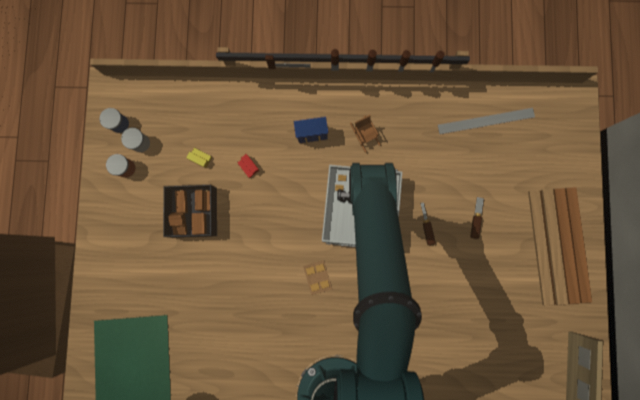

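```bash
python3 -c "
from h import *
quad('w19',[(323,233),(336.5,233),(338.5,132),(324,132)],.112)
quad('w19',[(233,278),(425,275),(452,62),(212,58)],.095)
go(.5455,-.0645,.108,-94)
"
```

```text
c [ 0.549  -0.0663] L 0.0978 W 0.013 ang -3.9 wang 86.5
c [ 0.5481 -0.0665] L 0.2189 W 0.2103 ang -4.0 wang 86.6
tcp [ 0.5472 -0.0608  0.2485] yaw -93.6 j [ 0.1   0.38 -0.09  2.01  0.05  0.76 -1.66] t 20.95
-> d [14.05  0.38  0.13] dist 14.1 turn 0.4 or -179.6
```

Call:
step_arm([
  [0.6,4,0.5,0,0],
  [0.6,8,0.5,0,0],
  [0.6,10,0.5,0,0],
  [0.6,10,0.5,0,0],
])

```text
time_s: 21.45
tool_pos: [0.5459, -0.0659, 0.1475]
tool_rot: [-2.185, 0.069, 2.194]
ft_force: [-0.7, 0.0, 0.5]
width: 0.0513
```

```bash
python3 -c "
from h import *
save('wrist','w20.png')
go(.547,-.0658,.108,-94)
"
```

```text
tcp [ 0.5469 -0.0659  0.1486] yaw -93.6 j [ 0.1   0.52 -0.08  2.08  0.08  0.54 -1.67] t 21.5
-> d [ 4.06 -0.01 -0.01] dist 4.1 turn 0.4 or -179.6
```

View pics/w20.png

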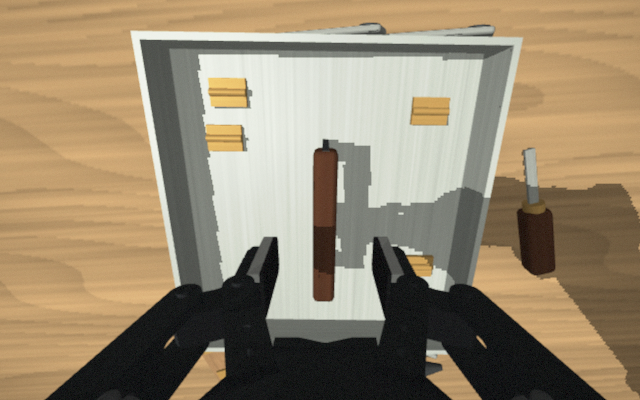

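Handle centred between the fingers (bar at 315–336, jaws at 275/375). Descend and grip.

Call:
step_arm([
  [0.6,4,0,0,0.4],
  [0.6,4,0,0,0.4],
  [0,4,0,0,0.4],
  [0,4,0,0,0.4],
  [0,4,0,0,0.4],
])

```text
time_s: 22.12
tool_pos: [0.5483, -0.0655, 0.1107]
tool_rot: [-2.188, 0.077, 2.182]
ft_force: [-0.5, 1.7, 5.5]
width: 0.0126
```

```bash
python3 -c "
from h import *
axes()
import numpy as np
for N in [15]:
  for i in range(N+1):
    q=2.27*i/N; a=.4363+q
    print(i,round(q,2),'x',round(-(12*np.sin(a)-5.07),1),'y',round(-(10.88-12*np.cos(a)),1))
"
```

```text
t 22.125 tcp [ 0.5483 -0.0655  0.1107] w 0.012566194139504178 f [-0.5  1.7  5.5]
[[ 2.900e-03 -7.110e-02 -9.975e-01]
 [ 6.000e-04 -9.975e-01  7.110e-02]
 [-1.000e+00 -8.000e-04 -2.900e-03]]
0 0.0 x -0.0 y -0.0
1 0.15 x -1.6 y -0.9
2 0.3 x -3.0 y -2.0
3 0.45 x -4.3 y -3.3
4 0.61 x -5.3 y -4.8
5 0.76 x -6.1 y -6.5
6 0.91 x -6.6 y -8.2
7 1.06 x -6.9 y -10.0
8 1.21 x -6.9 y -11.8
9 1.36 x -6.6 y -13.6
10 1.51 x -6.1 y -15.3
11 1.66 x -5.3 y -16.9
12 1.82 x -4.2 y -18.4
13 1.97 x -3.0 y -19.8
14 2.12 x -1.6 y -20.9
15 2.27 x 0.0 y -21.8
```

Call:
step_arm([
  [0,-1.6,-0.9,0,0],
  [0,-3.0,-2.0,0,0],
  [0,-4.3,-3.3,0,0],
  [0,-5.3,-4.8,0,0],
  [0,-6.1,-6.5,0,0],
])

```text
time_s: 22.75
tool_pos: [0.5531, -0.0019, 0.1715]
tool_rot: [-2.19, 0.08, 2.182]
ft_force: [6.7, -4.1, -9.9]
width: 0.0127
```

Call:
step_arm([
  [0,-0.5,-1.7,0,0],
  [0,-0.8,-3.5,0,0],
  [0,-0.8,-5.3,0,0],
  [0,-0.5,-7.1,0,0],
  [0,0,-8.8,0,0],
])

```text
time_s: 23.38
tool_pos: [0.5599, 0.0868, 0.1719]
tool_rot: [-2.191, 0.078, 2.18]
ft_force: [6.6, -4.3, -3.3]
width: 0.0131
```

```bash
python3 -c "
from h import *
axes();save('wrist','w21.png')
"
```

```text
t 23.375 tcp [0.5599 0.0868 0.1719] w 0.0130644503678196 f [ 6.6 -4.3 -3.3]
[[ 4.800e-03 -7.120e-02 -9.974e-01]
 [-5.000e-04 -9.975e-01  7.120e-02]
 [-1.000e+00  1.000e-04 -4.800e-03]]
```

View pics/w21.png

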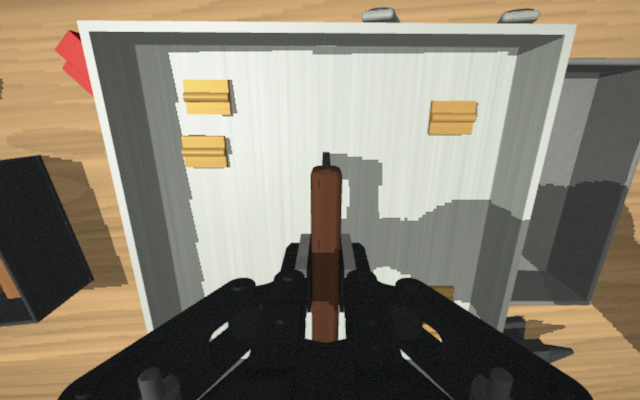

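Call:
step_arm([
  [0,0.8,-1.6,0,0],
  [0,1.9,-3.1,0,0],
  [0,3.1,-4.5,0,0],
  [0,4.5,-5.6,0,0],
  [0,6.1,-6.5,0,0],
])

```text
time_s: 24.05
tool_pos: [0.565, 0.1521, 0.1093]
tool_rot: [-2.19, 0.077, 2.181]
ft_force: [-1.7, -18.8, 70.3]
width: 0.0128
```

Call:
step_arm([
  [0,0.2,-0.1,0,0],
  [0,0.2,-0.1,0,0],
  [0,0.2,-0.1,0,0],
])

```text
time_s: 24.42
tool_pos: [0.5651, 0.1517, 0.1104]
tool_rot: [-2.19, 0.08, 2.18]
ft_force: [1.1, -4.6, 22.7]
width: 0.0129
```

```bash
python3 -c "
from h import *
axes();save('wrist','w22.png')
print(np.array([.5483,-.0655])+.2176*np.array([.07,.9976]))
"
```

```text
t 24.425 tcp [0.5651 0.1517 0.1104] w 0.012885996538199242 f [ 1.1 -4.6 22.7]
[[ 4.600e-03 -7.210e-02 -9.974e-01]
 [-1.000e-03 -9.974e-01  7.210e-02]
 [-1.000e+00  7.000e-04 -4.700e-03]]
[0.563532   0.15157776]
```

View pics/w22.png

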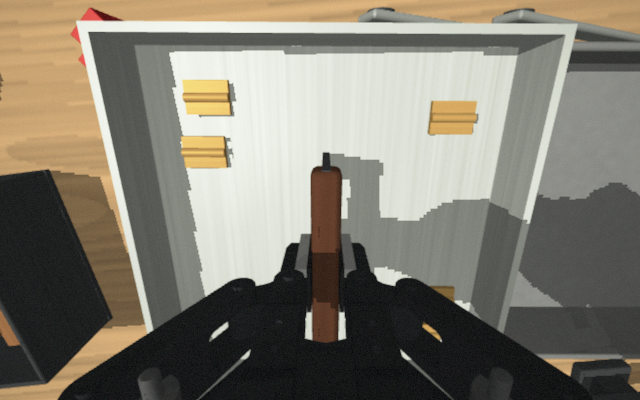

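Call:
step_arm([
  [0.5,0,0,0,0],
  [0.5,0,0,0,0],
  [0.5,-4,0,0,0],
  [0.5,-10,0,0,0],
  [0.5,-14,0,0,0],
])

```text
time_s: 25.1
tool_pos: [0.5614, 0.1533, 0.2481]
tool_rot: [-2.184, 0.076, 2.188]
ft_force: [0.5, -0.1, -0.1]
width: 0.0425
```

```bash
python3 -c "
from h import *
axes(); go(.50,-.30,.25,-94)
save('wrist','w23.png'); save('top','t23.png')
"
```

```text
t 25.1 tcp [0.5614 0.1533 0.2481] w 0.042453499729863106 f [ 0.5 -0.1 -0.1]
[[-2.000e-03 -6.910e-02 -9.976e-01]
 [ 2.000e-04 -9.976e-01  6.910e-02]
 [-1.000e+00 -0.000e+00  2.000e-03]]
tcp [0.5614 0.1533 0.2481] yaw -94.0 j [-0.29  0.42 -0.07  1.94  0.04  0.79 -2.02] t 25.1
-> d [-0.19 45.65  2.99] dist 45.7 turn 0.0 or -180.0
```

View pics/t23.png

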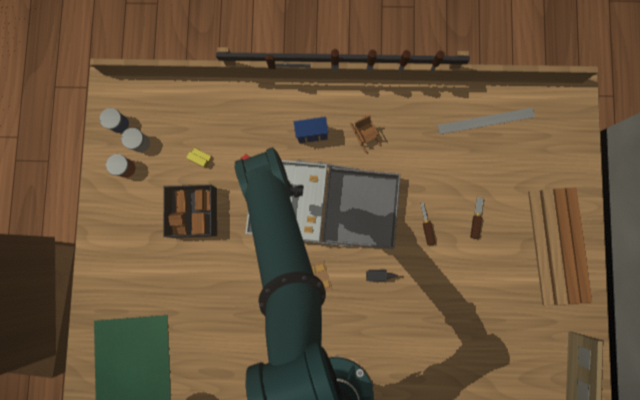

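View pics/w23.png

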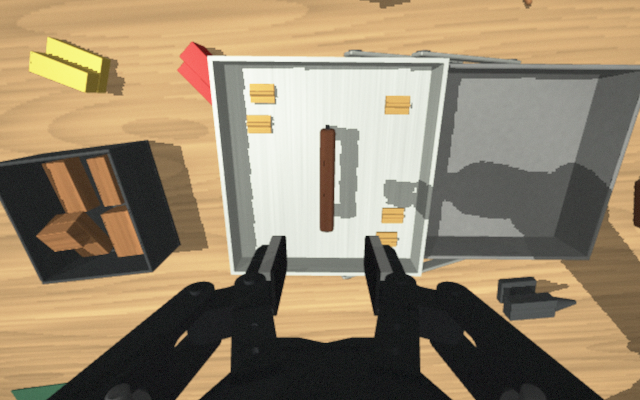

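Call:
step_arm([
  [0.6,0,6,0.6,0],
  [0.6,0,12,1.2,0],
  [0.6,0,18,1.8,0],
  [0.6,0,24,2.4,0],
  [0.6,0,30,3,0],
])

```text
time_s: 25.82
tool_pos: [0.5094, -0.1452, 0.2451]
tool_rot: [-2.18, 0.074, 2.191]
ft_force: [-0.2, -0.4, 0.4]
width: 0.0514
```

Call:
step_arm([
  [0.6,0,6,0,0],
  [0.6,0,12,0,0],
  [0.6,0,15,0,0],
  [0.6,0,15,0,0],
  [0.6,0,15,0,0],
])

```text
time_s: 26.45
tool_pos: [0.5004, -0.2919, 0.2455]
tool_rot: [-2.182, 0.072, 2.188]
ft_force: [-0.7, 1.0, 0.0]
width: 0.0514
```

```bash
python3 -c "
from h import *
axes(); save('wrist','w24.png'); axes()
"
```

```text
t 26.45 tcp [ 0.5004 -0.2919  0.2455] w 0.051364596177627536 f [-0.7  1.   0. ]
[[-0.0029 -0.0686 -0.9976]
 [ 0.0029 -0.9976  0.0686]
 [-1.     -0.0027  0.0031]]
t 26.5 tcp [ 0.5008 -0.2915  0.2459] w 0.05102776128099126 f [-0.3 -0.4 -0.7]
[[-0.0022 -0.0676 -0.9977]
 [ 0.0026 -0.9977  0.0676]
 [-1.     -0.0024  0.0023]]
```

View pics/w24.png

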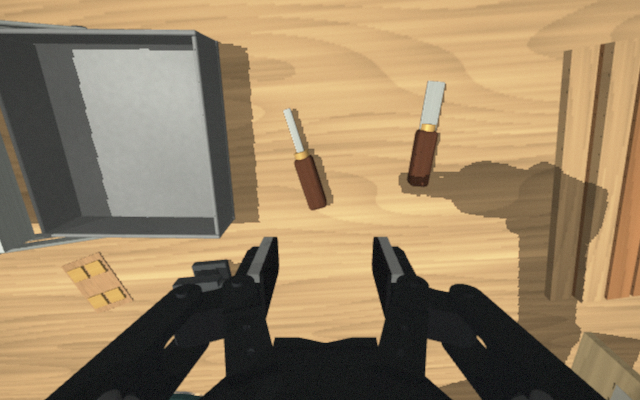

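```bash
python3 -c "
from h import *
crop('w24',270,450,70,220,'w24a',4)
"
```

```text
(no output)
```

View pics/w24a.png

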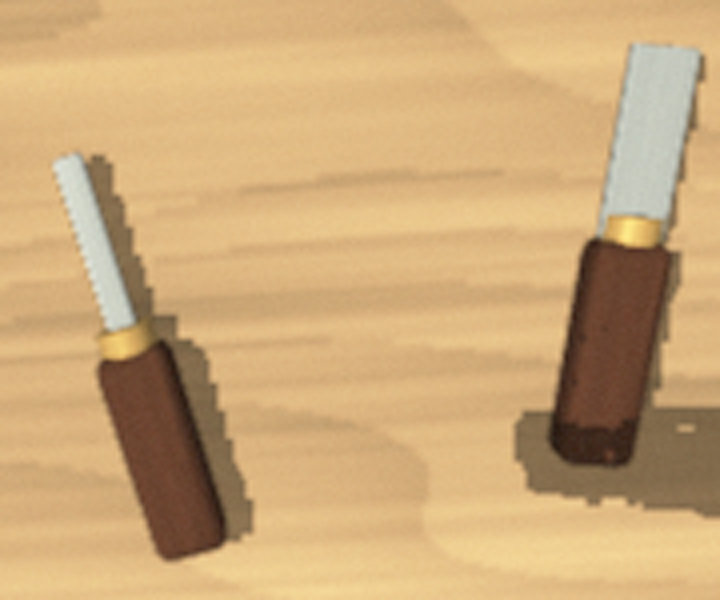

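```bash
python3 -c "
from h import *
quad('w24',[(160,560),(226,542),(162,340),(98,365)],.022,270,70,4)
quad('w24',[(551,455),(630,465),(670,250),(588,238)],.022,270,70,4)
W=lambda u,v,z:px2w('w24',270+(u+.5)/4-.5,70+(v+.5)/4-.5,z).round(4)
print('N tip',W(68,157,.013),W(131,355,.022),'W tip',W(666,45,.013),W(630,245,.022))
go(.48,-.27,.1,-94)
"
```

```text
c [ 0.4803 -0.2717] L 0.0669 W 0.0215 ang 12.2 wang 104.9
c [ 0.5024 -0.4091] L 0.0663 W 0.0249 ang -7.9 wang 78.4
N tip [ 0.5705 -0.2509  0.013 ] [ 0.5122 -0.2649  0.022 ] W tip [ 0.5896 -0.4248  0.013 ] [ 0.535  -0.4139  0.022 ]
tcp [ 0.5008 -0.2915  0.2459] yaw -93.9 j [ 0.45  0.42  0.01  1.95 -0.    0.78 -1.18] t 26.5
-> d [14.6  -1.97  2.19] dist 14.9 turn 0.1 or -179.9
```

```bash
python3 -c "
from h import *
go(.497,-.268,.1,-77)
"
```

```text
tcp [ 0.5008 -0.2915  0.2459] yaw -93.9 j [ 0.45  0.42  0.01  1.95 -0.    0.78 -1.18] t 26.5
-> d [14.59 -2.29  0.5 ] dist 14.8 turn -16.9 or 163.1
```

Call:
step_arm([
  [0.6,4,-2.3,0.5,-9],
  [0.6,9,-2.3,0.5,-17],
  [0.6,14,-2.3,0.5,-17],
  [0.6,16,-2.3,0.5,-17],
  [0.6,16,-2.3,0.5,-17],
])

```text
time_s: 27.12
tool_pos: [0.4967, -0.2683, 0.0853]
tool_rot: [2.098, 0.245, -2.105]
ft_force: [0.2, -0.1, -0.5]
width: 0.0513
```

Call:
step_arm([
  [0.6,0,0,0,0],
])

```text
time_s: 27.25
tool_pos: [0.4985, -0.2701, 0.0878]
tool_rot: [2.102, 0.24, -2.099]
ft_force: [-0.9, -0.2, 0.0]
width: 0.0515
```

```bash
python3 -c "
from h import *
go(.497,-.268,.026,-77)
save('wrist','w25.png')
"
```

```text
tcp [ 0.4985 -0.2701  0.0878] yaw -77.0 j [ 0.46  0.64 -0.06  2.07  0.08  0.43 -1.  ] t 27.25
-> d [ 6.18 -0.24  0.1 ] dist 6.2 turn 0.0 or -180.0
```

View pics/w25.png

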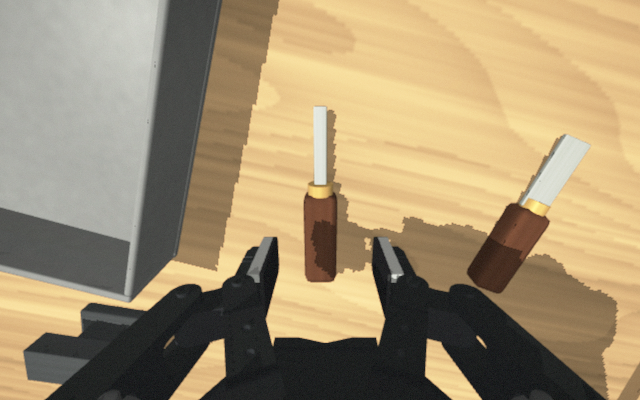

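Call:
step_arm([
  [0.6,4,-0.2,0,0],
  [0.6,6.2,-0.2,0,0],
  [0.6,6.2,-0.2,0,0],
  [0,6.2,-0.2,0,0],
  [0,6.2,-0.2,0,0],
])

```text
time_s: 27.92
tool_pos: [0.4982, -0.2694, 0.0268]
tool_rot: [2.104, 0.237, -2.099]
ft_force: [-1.5, 0.6, 4.3]
width: 0.0222
```

Call:
step_arm([
  [0,0,0,0,0],
  [0,0,0,0,0],
  [0,-5,0,0,0],
  [0,-11,0,0,0],
  [0,-15,0,0,0],
])

```text
time_s: 28.55
tool_pos: [0.4977, -0.2696, 0.1782]
tool_rot: [2.104, 0.236, -2.098]
ft_force: [0.5, 0.5, -2.6]
width: 0.0227
```

Call:
step_arm([
  [0,0,0,0,0],
])

```text
time_s: 28.68
tool_pos: [0.4992, -0.2704, 0.1791]
tool_rot: [2.108, 0.233, -2.092]
ft_force: [0.2, 0.1, -1.4]
width: 0.0227
```

```bash
python3 -c "
from h import *
b=np.array([.547,-.066]); ex=np.array([.9976,-.07]);ey=np.array([.07,.9976])
p=b+0*ex+0.005*ey; print(p)
go(p[0],p[1],.18,-94)
save('wrist','w26.png')
"
```

```text
[ 0.54735  -0.061012]
tcp [ 0.4992 -0.2704  0.1791] yaw -77.1 j [ 0.47  0.49 -0.07  2.03  0.06  0.61 -0.99] t 28.68
-> d [ -0.13 -19.33  -9.37] dist 21.5 turn 16.9 or -163.1
```

View pics/w26.png

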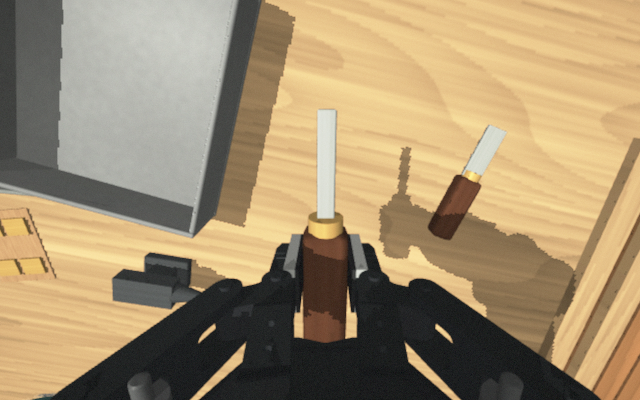

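Call:
step_arm([
  [0,0,-5,-2.4,9],
  [0,0,-10,-4.8,17],
  [0,0,-15,-7.2,17],
  [0,0,-19.3,-9.4,17],
  [0,0,-19.3,-9.4,17],
])

```text
time_s: 29.35
tool_pos: [0.5455, -0.0539, 0.1734]
tool_rot: [-2.186, 0.064, 2.192]
ft_force: [-0.6, -0.9, -1.8]
width: 0.0228
```

Call:
step_arm([
  [0,3,0,0,0],
  [0,7,0,0,0],
  [0,11,0,0,0],
  [0,14,0,0,0],
  [0,14,0,0,0],
])

```text
time_s: 29.98
tool_pos: [0.5432, -0.0612, 0.0322]
tool_rot: [-2.179, 0.08, 2.191]
ft_force: [0.5, 0.5, -1.8]
width: 0.0227
```

```bash
python3 -c "
from h import *
go(.547,-.061,.04,-94)
save('wrist','w27.png')
"
```

```text
tcp [ 0.5432 -0.0612  0.0322] yaw -94.1 j [ 0.02  0.72  0.01  2.13 -0.02  0.3  -1.6 ] t 29.98
-> d [-0.78 -0.05 -0.37] dist 0.9 turn -0.1 or 179.9
```

View pics/w27.png

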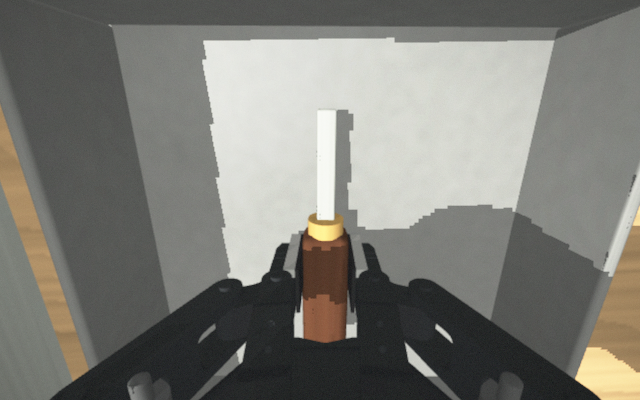

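Call:
step_arm([
  [0.5,0,0,0,0],
  [0.5,0,0,0,0],
  [0.5,-5,0,0,0],
  [0.5,-11,0,0,0],
  [0.5,-17,0,0,0],
])

```text
time_s: 30.65
tool_pos: [0.5452, -0.06, 0.2073]
tool_rot: [-2.186, 0.077, 2.185]
ft_force: [1.6, -0.2, -0.5]
width: 0.043
```

```bash
python3 -c "
from h import *
go(.522,-.4124,.20,-99.5)
save('wrist','w28.png')
"
```

```text
tcp [ 0.5452 -0.06    0.2073] yaw -94.1 j [ 0.01  0.43  0.02  2.05 -0.02  0.66 -1.6 ] t 30.65
-> d [ 0.73 35.31 -0.18] dist 35.3 turn 5.4 or -174.6
```

View pics/w28.png

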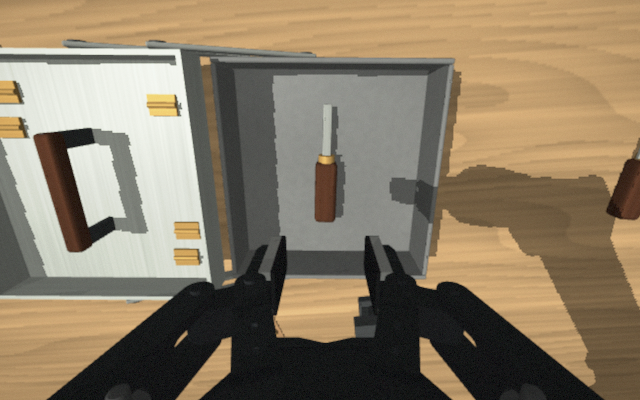

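Narrow chisel lies in the compartment. Next the wide one.

Call:
step_arm([
  [0.6,0,6,0,5],
  [0.6,0,12,0,5],
  [0.6,0,18,0,5],
  [0.6,0,24,0,5],
  [0.6,0,30,0,5],
])

```text
time_s: 31.32
tool_pos: [0.5239, -0.361, 0.2055]
tool_rot: [-2.141, 0.17, 2.138]
ft_force: [0.8, 0.4, 0.8]
width: 0.0509
```

Call:
step_arm([
  [0.6,0,4,0,0],
  [0.6,3,5.3,0,0],
  [0.6,8,5.3,0,0],
  [0.6,11,5.3,0,0],
  [0.6,11,5.3,0,0],
])

```text
time_s: 31.95
tool_pos: [0.5141, -0.4102, 0.0928]
tool_rot: [-2.133, 0.166, 2.143]
ft_force: [-1.0, -0.1, 0.8]
width: 0.0512
```

Call:
step_arm([
  [0.6,0,0,0,0],
])

```text
time_s: 32.08
tool_pos: [0.5166, -0.4121, 0.0963]
tool_rot: [-2.142, 0.171, 2.138]
ft_force: [0.1, -0.1, -0.6]
width: 0.0511
```

```bash
python3 -c "
from h import *
go(.522,-.4124,.026,-99.5)
save('wrist','w29.png')
"
```

```text
tcp [ 0.5166 -0.4121  0.0963] yaw -99.1 j [ 0.58  0.7   0.04  1.86 -0.05  0.58 -1.08] t 32.08
-> d [ 7.03 -0.07 -0.52] dist 7.1 turn 0.4 or -179.6
```

View pics/w29.png

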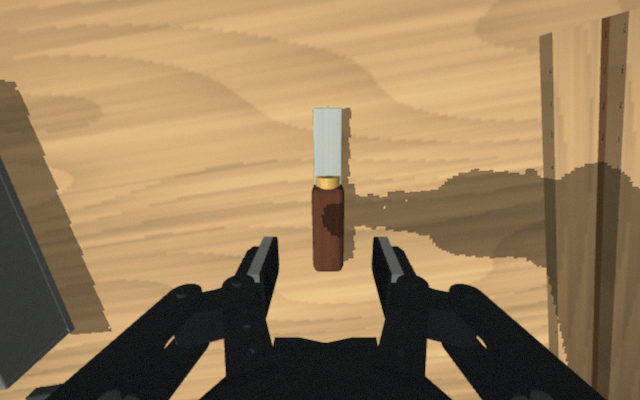

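Call:
step_arm([
  [0.6,4,0,-0.5,0],
  [0.6,7,0,-0.5,0],
  [0.6,7,0,-0.5,0],
  [0,7,0,-0.5,0],
  [0,7,0,-0.5,0],
])

```text
time_s: 32.75
tool_pos: [0.5222, -0.4136, 0.0275]
tool_rot: [-2.144, 0.172, 2.136]
ft_force: [-0.1, 0.4, -0.3]
width: 0.0227
```

Call:
step_arm([
  [0,0,0,0,0],
  [0,0,0,0,0],
  [0,-5,0,0,0],
  [0,-11,0,0,0],
  [0,-16,0,0,0],
])

```text
time_s: 33.38
tool_pos: [0.521, -0.4126, 0.1879]
tool_rot: [-2.141, 0.171, 2.138]
ft_force: [0.7, 0.1, -0.8]
width: 0.0225
```

Call:
step_arm([
  [0,0,0,0,0],
])

```text
time_s: 33.5
tool_pos: [0.5234, -0.4146, 0.1908]
tool_rot: [-2.152, 0.176, 2.131]
ft_force: [0.8, 0.3, -1.1]
width: 0.0226
```

```bash
python3 -c "
from h import *
b=np.array([.547,-.066]); ex=np.array([.9976,-.07]);ey=np.array([.07,.9976])
p=b-0.005*ex-0.05*ey; print(p)
go(p[0],p[1],.18,-94)
save('wrist','w30.png')
"
```

```text
[ 0.538512 -0.11553 ]
tcp [ 0.5234 -0.4146  0.1908] yaw -99.1 j [ 0.56  0.58  0.06  1.8  -0.05  0.75 -1.08] t 33.5
-> d [  0.9  -29.77   3.24] dist 30.0 turn -5.1 or 174.9
```

View pics/w30.png

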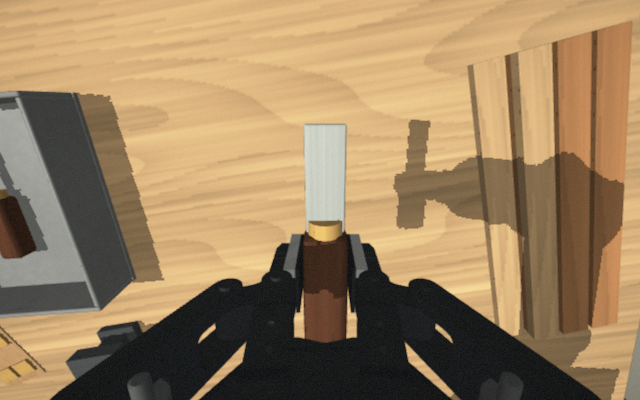

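Call:
step_arm([
  [0,0,-6,0.6,-5],
  [0,0,-12,1.2,-5],
  [0,0,-18,1.9,-5],
  [0,0,-24,2.6,-5],
  [0,0,-30.5,3.3,-5],
])

```text
time_s: 34.17
tool_pos: [0.5346, -0.1069, 0.1835]
tool_rot: [-2.181, 0.078, 2.188]
ft_force: [0.2, -0.7, -1.5]
width: 0.0226
```

Call:
step_arm([
  [0,0,0,0,0],
  [0,0,0,0,0],
])

```text
time_s: 34.42
tool_pos: [0.5351, -0.1087, 0.1839]
tool_rot: [-2.183, 0.077, 2.189]
ft_force: [0.1, -1.0, -1.5]
width: 0.0222
```

```bash
python3 -c "
from h import *
go(.539,-.1076,.042,-94)
save('wrist','w31.png')
"
```

```text
tcp [ 0.5351 -0.1087  0.1839] yaw -94.0 j [ 0.09  0.47  0.04  2.07 -0.03  0.61 -1.49] t 34.42
-> d [14.18 -0.14 -0.42] dist 14.2 turn 0.0 or -180.0
```

View pics/w31.png

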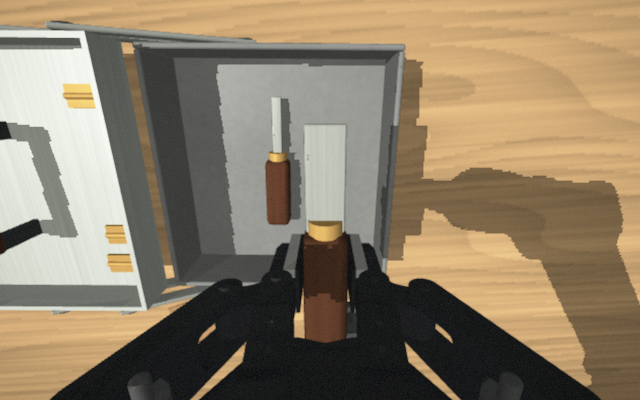

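Call:
step_arm([
  [0,4,-0.1,-0.4,0],
  [0,8,-0.1,-0.4,0],
  [0,12,-0.1,-0.4,0],
  [0,14,-0.1,-0.4,0],
  [0,14,-0.1,-0.4,0],
])

```text
time_s: 35.1
tool_pos: [0.5385, -0.1103, 0.0431]
tool_rot: [-2.179, 0.082, 2.189]
ft_force: [-0.1, 0.2, -1.1]
width: 0.0222
```

Call:
step_arm([
  [0.4,0,0,0,0],
  [0.4,0,0,0,0],
  [0.4,-5,0,0,0],
  [0.4,-11,0,0,0],
  [0.4,-18,0,0,0],
])

```text
time_s: 35.72
tool_pos: [0.54, -0.1082, 0.2202]
tool_rot: [-2.187, 0.078, 2.184]
ft_force: [1.0, -0.2, -0.4]
width: 0.0344
```

Call:
step_arm([
  [0.6,0,0,0,0],
  [0.6,0,0,0,0],
])

```text
time_s: 35.98
tool_pos: [0.5399, -0.1081, 0.2182]
tool_rot: [-2.187, 0.078, 2.184]
ft_force: [-1.0, 1.0, -0.4]
width: 0.0512
```

```bash
python3 -c "
from h import *
go(.5645,.151,.25,-94)
save('wrist','w32.png');save('scene','s32.png')
"
```

```text
tcp [ 0.5399 -0.1081  0.2182] yaw -94.1 j [ 0.08  0.42  0.05  2.04 -0.03  0.68 -1.5 ] t 35.98
-> d [ -3.18 -26.02  -0.63] dist 26.2 turn -0.1 or 179.9
```

View pics/w32.png

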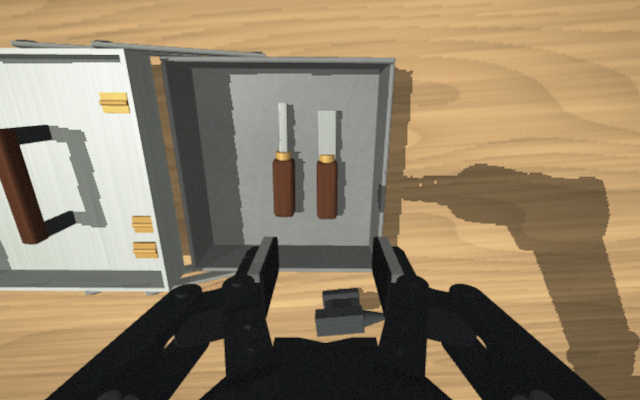

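View pics/s32.png

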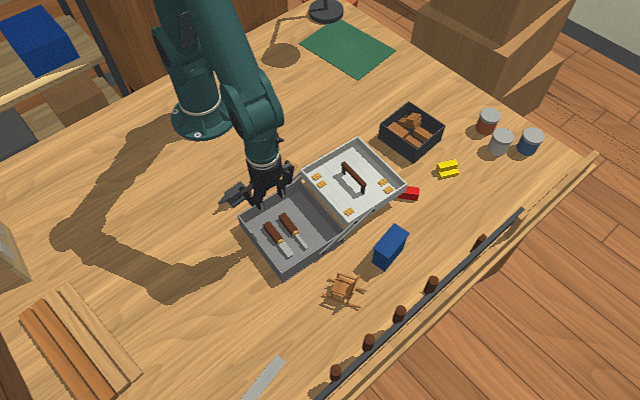

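Call:
step_arm([
  [0.6,-3.2,-5,-0.1,0],
  [0.6,-3.2,-11,-0.3,0],
  [0.6,-3.2,-17,-0.5,0],
  [0.6,-3.2,-22,-0.6,0],
  [0.6,-3.2,-26,-0.6,0],
])

```text
time_s: 36.7
tool_pos: [0.5635, 0.1533, 0.2474]
tool_rot: [-2.183, 0.076, 2.191]
ft_force: [1.2, -0.9, 0.5]
width: 0.051
```

Call:
step_arm([
  [0.6,4,0,0,0],
  [0.6,9,0,0,0],
  [0.6,10,0,0,0],
  [0.6,10,0,0,0],
])

```text
time_s: 37.2
tool_pos: [0.5641, 0.1504, 0.1485]
tool_rot: [-2.183, 0.079, 2.188]
ft_force: [-0.6, 0.4, 0.6]
width: 0.0511
```

```bash
python3 -c "
from h import *
go(.5645,.151,.108,-94)
save('wrist','w33.png')
"
```

```text
tcp [0.5641 0.1504 0.1485] yaw -94.1 j [-0.34  0.56  0.01  2.01 -0.01  0.58 -1.97] t 37.2
-> d [ 4.05 -0.07 -0.05] dist 4.0 turn -0.1 or 179.9
```

View pics/w33.png

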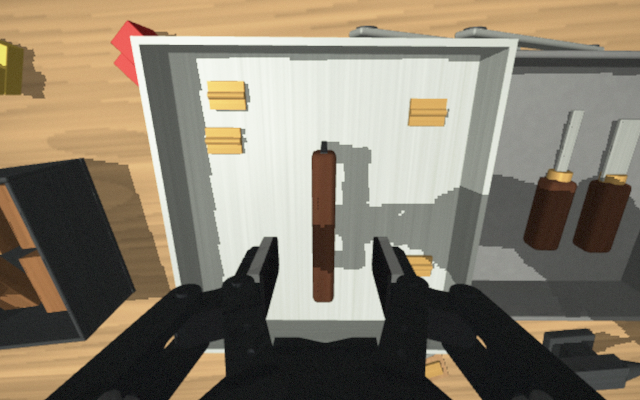

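Call:
step_arm([
  [0.6,4,-0.1,0,0],
  [0.6,4,-0.1,0,0],
  [0,4,-0.1,0,0],
  [0,4,-0.1,0,0],
  [0,4,-0.1,0,0],
])

```text
time_s: 37.88
tool_pos: [0.5658, 0.1514, 0.1114]
tool_rot: [-2.187, 0.078, 2.181]
ft_force: [-0.1, -1.3, 5.5]
width: 0.0128
```

Call:
step_arm([
  [0,-1.6,0.9,0,0],
  [0,-3.0,2.0,0,0],
  [0,-4.3,3.3,0,0],
  [0,-5.3,4.8,0,0],
  [0,-6.1,6.5,0,0],
])

```text
time_s: 38.5
tool_pos: [0.5607, 0.0876, 0.1722]
tool_rot: [-2.187, 0.074, 2.182]
ft_force: [3.2, 3.1, -6.6]
width: 0.0127
```

Call:
step_arm([
  [0,-0.5,1.7,0,0],
  [0,-0.8,3.5,0,0],
  [0,-0.8,5.3,0,0],
  [0,-0.5,7.1,0,0],
  [0,0,8.8,0,0],
])

```text
time_s: 39.12
tool_pos: [0.5538, -0.0028, 0.1717]
tool_rot: [-2.186, 0.079, 2.184]
ft_force: [1.8, 2.8, -1.5]
width: 0.0128
```

```bash
python3 -c "
from h import *
axes();save('wrist','w34.png')
"
```

```text
t 39.125 tcp [ 0.5538 -0.0028  0.1717] w 0.012810447575577347 f [ 1.8  2.8 -1.5]
[[ 1.100e-03 -7.180e-02 -9.974e-01]
 [-6.000e-04 -9.974e-01  7.180e-02]
 [-1.000e+00  5.000e-04 -1.100e-03]]
```

View pics/w34.png

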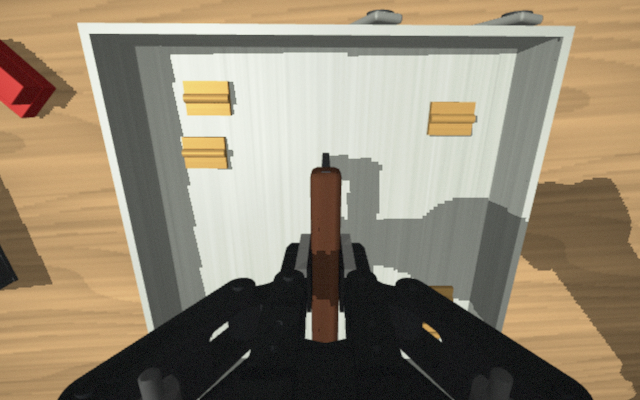

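Gentler finish for the last part.

Call:
step_arm([
  [0,0.8,1.6,0,0],
  [0,1.9,3.1,0,0],
  [0,3.1,4.5,0,0],
  [0,3.8,5.1,0,0],
  [0,4.5,5.6,0,0],
])

```text
time_s: 39.8
tool_pos: [0.5495, -0.0582, 0.1247]
tool_rot: [-2.184, 0.08, 2.187]
ft_force: [1.2, -2.9, 0.4]
width: 0.0133
```

Call:
step_arm([
  [0,0.5,0.3,0,0],
  [0,1.0,0.6,0,0],
  [0,1.4,0.8,0,0],
  [0,1.7,0.9,0,0],
  [0,1.7,0.9,0,0],
])

```text
time_s: 40.42
tool_pos: [0.549, -0.0654, 0.1111]
tool_rot: [-2.185, 0.077, 2.186]
ft_force: [-5.0, -2.3, 23.1]
width: 0.0125
```

```bash
python3 -c "
from h import *
axes()
"
```

```text
t 40.425 tcp [ 0.549  -0.0654  0.1111] w 0.012456808870158579 f [-5.  -2.3 23.1]
[[-5.000e-04 -7.090e-02 -9.975e-01]
 [ 2.000e-04 -9.975e-01  7.090e-02]
 [-1.000e+00 -2.000e-04  5.000e-04]]
```

Back at the closed position. Release and retract.

Call:
step_arm([
  [0,0,0,0,0],
  [0.6,0,0,0,0],
  [0.6,0,0,0,0],
  [0.6,-5,0,0,0],
  [0.6,-11,0,0,0],
])

```text
time_s: 41.05
tool_pos: [0.5476, -0.0643, 0.2177]
tool_rot: [-2.18, 0.074, 2.192]
ft_force: [1.1, 0.5, -0.2]
width: 0.0516
```

Call:
step_arm([
  [0.6,-5,6,0,0],
  [0.6,-8,12,0,0],
  [0.6,-8,18,0,0],
  [0.6,-8,24,0,0],
  [0.6,-8,30,0,0],
])

```text
time_s: 41.68
tool_pos: [0.5286, -0.355, 0.2979]
tool_rot: [-2.185, 0.073, 2.186]
ft_force: [1.0, -0.0, 0.5]
width: 0.051
```

Call:
step_arm([
  [0.6,0,0,0,0],
  [0.6,0,0,0,0],
  [0.6,0,0,0,0],
])

```text
time_s: 42.05
tool_pos: [0.5294, -0.3519, 0.2978]
tool_rot: [-2.185, 0.071, 2.187]
ft_force: [-0.3, -0.2, 0.2]
width: 0.0515
```

```bash
python3 -c "
from h import *
axes(); save('top','t40.png');save('scene','s40.png');save('wrist','w40.png')
crop('t40',150,350,140,290,'t40a',4)
crop('t40',300,500,100,290,'t40b',3)
"
```

```text
t 42.05 tcp [ 0.5294 -0.3519  0.2978] w 0.05149080722179089 f [-0.3 -0.2  0.2]
[[-7.000e-04 -6.710e-02 -9.977e-01]
 [ 2.100e-03 -9.977e-01  6.710e-02]
 [-1.000e+00 -2.000e-03  9.000e-04]]
```

View pics/t40.png

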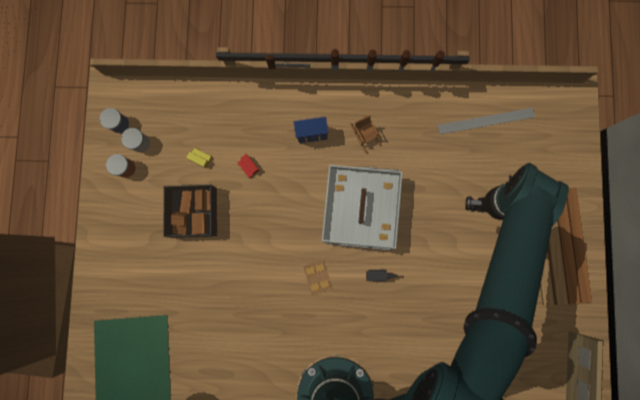

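View pics/s40.png

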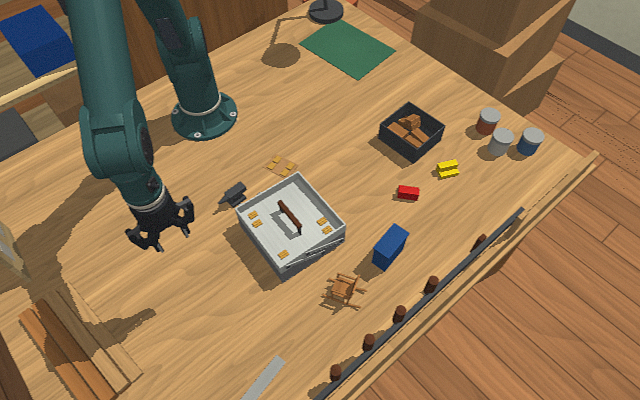

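View pics/t40b.png

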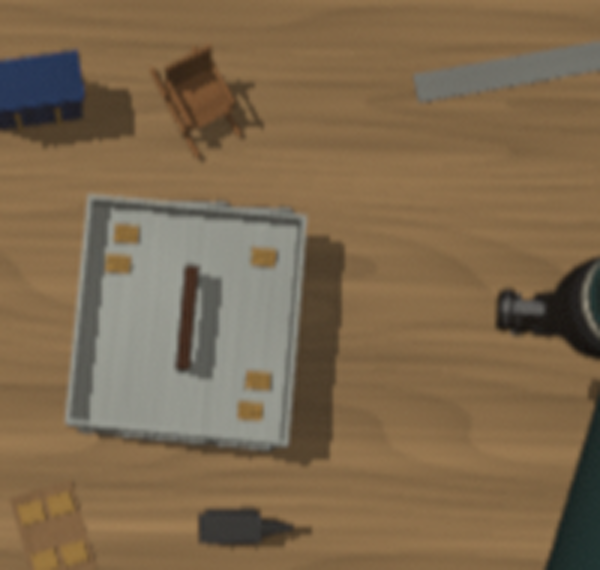

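View pics/t40a.png

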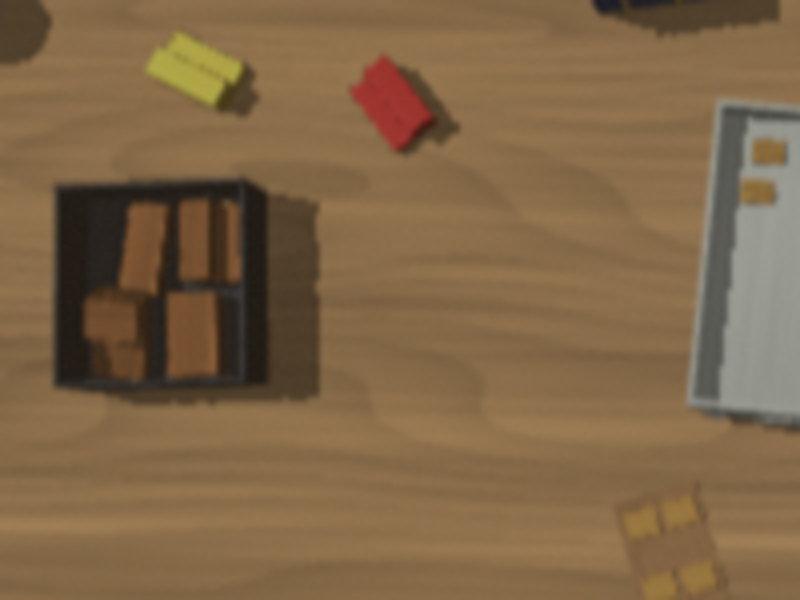

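```bash
python3 -c "
from h import *
crop('s40',370,460,90,170,'s40a',7)
crop('s32',370,460,90,170,'s32a',7)
a=cv2.imread('pics/t0.png').astype(int);b=cv2.imread('pics/t40.png').astype(int)
d=abs(a-b).max(2)
for n,(u0,u1,v0,v1) in dict(tray=(320,410,160,255),dresser=(290,335,110,150),chair=(345,390,110,155),anvil=(360,408,264,286)).items(): print(n,(d[v0:v1,u0:u1]>30).sum(),d[v0:v1,u0:u1].mean())
"
```

```text
tray 0 6.220701754385965
dresser 0 4.861111111111111
chair 0 5.653827160493827
anvil 0 5.358901515151516
```

View pics/s40a.png

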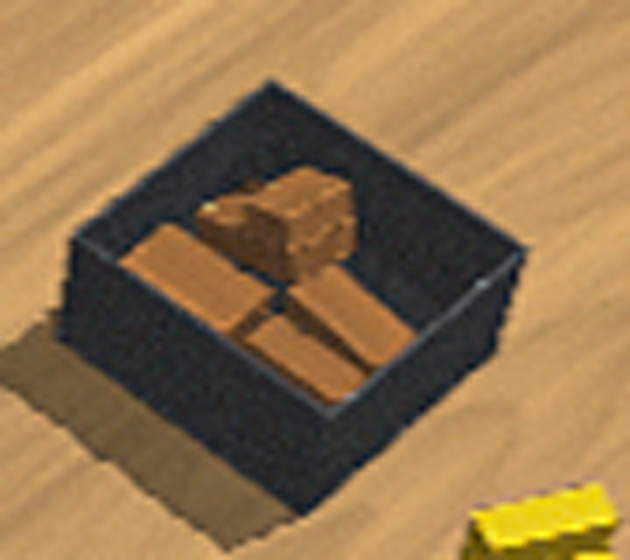

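View pics/s32a.png

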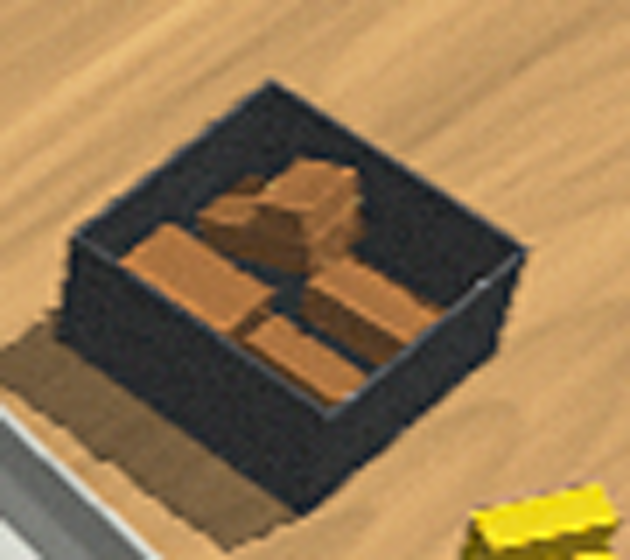

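```bash
python3 -c "
from h import *
import bench
axes(); print(bench.job_done())
"
```

```text
t 42.2 tcp [ 0.5293 -0.3528  0.2983] w 0.051356195875040145 f [ 0.6  0.6 -0.1]
[[-1.000e-04 -6.800e-02 -9.977e-01]
 [ 8.000e-04 -9.977e-01  6.800e-02]
 [-1.000e+00 -8.000e-04  2.000e-04]]
the job is handed in; nothing more can be done
None
```

I finished the bench job and handed it in at about 42 s; no verdict was reported. All four offcuts (strip, rebate, step, block) are in the bin. I swung the tray to its open stop and laid the narrow and wide chisels in the compartment; no file was on the desk. I then closed the tray over them and moved the gripper clear.

- **Tray, dresser, chair and anvil:** in the last top picture, none of these areas differed noticeably from the start picture. So the tray reads as fully closed and nothing else was moved.
- **Bin:** all four offcuts lie inside it and below the rim. The step is tilted against the strip, and the strip shifted a little inside the bin during the run.
- **Chisels:** I last saw both flat in the compartment just before closing. I could not see them afterwards, because the tray covers them.
- **Force:** the highest wrist force I read was about 73 N, when the tray reached its open stop (the limit is 120 N). I closed the tray more slowly, and it read about 24 N at the end.

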